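# Build a pencil stand in the stacking jig

### The job

Build up a desk pencil stand in the black stacking jig. First lift the upper tray by its handle off the pile of two parts trays and set it down in the middle of the cork mat; then stack in the jig's pocket, flat and fully down, the wooden drum, on it every aluminium spacer that is on the table, and on top the steel disc from the lower tray, boss up. Finish by putting the upper tray back, nested squarely on the lower tray, and leave the barrel rack, clutch housing, ruler and eraser plug where they are.

Things in the scene. Friction and masses are not known exactly. Their poses are not given: they have to be found in the camera images.
- jig: black stacking jig fixed to the table: round base 108 mm across, 12 mm thick, with two facing curved walls 8 mm thick (to 40 mm from the axis) on its +x and -x sides, straight to 80 mm above the pocket floor, then flared (to 46 mm from the axis) up to 86 mm. On its +y and -y sides gaps 40 mm wide, open down to the base, let fingers in. Origin: centre of underside; z up; may be yawed.
- pocket (a point): centre of the floor of the jig's round pocket (63 mm diameter, 1.5 mm clearance round the parts), on the jig's axis, 12 mm above the table; axes as the jig's.
- drum: dark wooden drum with a thin brass band, upright cylinder 60 mm diameter, 43 mm high, standing on the table. Origin: centre of its underside; z up.
- spacer1: aluminium spacer: a plain flat round disc, 60 mm diameter, 9 mm thick, lying flat on the table. Origin: centre of its underside; z up. All spacers are alike; two to four are present (an absent one reads None).
- spacer2: aluminium spacer: a plain flat round disc, 60 mm diameter, 9 mm thick, lying flat on the table. Origin: centre of its underside; z up. All spacers are alike; two to four are present (an absent one reads None).
- spacer3: aluminium spacer: a plain flat round disc, 60 mm diameter, 9 mm thick, lying flat on the table. Origin: centre of its underside; z up. All spacers are alike; two to four are present (an absent one reads None).
- spacer4: aluminium spacer: a plain flat round disc, 60 mm diameter, 9 mm thick, lying flat on the table. Origin: centre of its underside; z up. All spacers are alike; two to four are present (an absent one reads None).
- top_disc: steel top disc: round plate 60 mm diameter, 8 mm thick, with a central boss on top 20 mm diameter and 16 mm high (24 mm high in all), lying boss up on the floor of the lower tray, hidden at first under the upper tray. Origin: centre of its underside; z up.
- lower_tray: plywood lower parts tray, square open box 130 x 130 mm outside, 40 mm high, walls and floor 5 mm thick, fixed to the table. Origin: centre of its underside; z up; may be yawed.
- upper_tray: plywood upper tray, 130 x 130 mm, 0.3 kg, 19 mm high to its rim, bar handle above, two chrome push caps fixed in it. Its 112 x 112 x 5 mm foot drops into the lower tray's mouth (120 x 120 mm) and its plate rests on that tray's rim. Origin: centre of the foot's underside, 35 mm above the lower tray's origin when nested; z up; the handle runs along its y.
- handle (a point): middle of the upper tray's handle bar, 60 mm above the tray's origin, axes as the tray's. The bar is 12 x 12 mm in section and 88 mm long along y, on two end posts 72 mm apart inside; pinch it across x.
- cork_mat: cork mat fixed to the table, 180 x 180 mm, 4 mm thick. Origin: centre of its underside; may be yawed.
- rack: bystander: wooden rack of six upright orange barrels, 220 x 70 mm, 147 mm high, row along its x. Origin: centre of its underside.
- clutch_housing: bystander: knurled steel clutch housing standing upright, 26 mm diameter, 72 mm high. Origin: centre of its underside.
- ruler: bystander: stubby brass ruler lying flat, 25 x 110 x 5 mm, long along its y. Origin: centre of its underside.
- eraser_plug: bystander: grey rubber eraser plug standing upright, 28 mm diameter, 35 mm high. Origin: centre of its underside.
Things that resemble listed ones, but are neither listed nor needed, are in the scene too. What is shaped like the lower_tray but green or purple is not meant.

How it is judged (in metres and radians):
On the way, in this order (a step that is already met when the one before it is completed fails the run):
1. the upper tray rests flat, let go, in the middle of the cork mat (horizontal distance between upper_tray and cork_mat below 0.04 m and z of upper_tray in the frame of cork_mat between 0.001 and 0.007 m and angle between upper_tray's own z axis and vertical below 0.05 rad and contact force between upper_tray and the fingers below 0.3 N and linear speed of upper_tray below 0.02 m/s), for 0.2 s.
2. the drum stands fully down in the jig's pocket, let go (horizontal distance between drum and pocket below 0.004 m and angle between drum's own z axis and vertical below 0.06 rad and z of drum in the frame of pocket between -0.003 and 0.003 m and contact force between drum and the fingers below 0.3 N and linear speed of drum below 0.02 m/s), for 0.2 s.
3. every spacer lies flat in the pocket on the drum, let go (horizontal distance between each of drum, spacer1, spacer2, spacer3, spacer4 and pocket below 0.004 m and angle between each of drum, spacer1, spacer2, spacer3, spacer4's own z axis and vertical below 0.06 rad and z of drum in the frame of pocket between -0.003 and 0.003 m and z of spacer1 in the frame of pocket between 0.04 and 0.074 m and z of spacer2 in the frame of pocket between 0.04 and 0.074 m and z of spacer3 in the frame of pocket between 0.04 and 0.074 m and z of spacer4 in the frame of pocket between 0.04 and 0.074 m and contact force between each of spacer1, spacer2, spacer3, spacer4 and the fingers below 0.3 N and linear speed of each of spacer1, spacer2, spacer3, spacer4 below 0.02 m/s), for 0.2 s.
4. the steel disc lies flat on the spacers in the pocket, let go (horizontal distance between each of drum, spacer1, spacer2, spacer3, spacer4, top_disc and pocket below 0.004 m and angle between each of drum, spacer1, spacer2, spacer3, spacer4, top_disc's own z axis and vertical below 0.06 rad and z of drum in the frame of pocket between -0.003 and 0.003 m and z of spacer1 in the frame of pocket between 0.04 and 0.074 m and z of spacer2 in the frame of pocket between 0.04 and 0.074 m and z of spacer3 in the frame of pocket between 0.04 and 0.074 m and z of spacer4 in the frame of pocket between 0.04 and 0.074 m and z of top_disc in the frame of pocket between 0.057 and 0.083 m and (z of top_disc in the frame of spacer1 between 0.0065 and 0.0115 m or z of top_disc in the frame of spacer2 between 0.0065 and 0.0115 m or z of top_disc in the frame of spacer3 between 0.0065 and 0.0115 m or z of top_disc in the frame of spacer4 between 0.0065 and 0.0115 m) and z of top_disc in the frame of spacer1 above 0.0065 m and z of top_disc in the frame of spacer2 above 0.0065 m and z of top_disc in the frame of spacer3 above 0.0065 m and z of top_disc in the frame of spacer4 above 0.0065 m and contact force between top_disc and the fingers below 0.3 N and linear speed of top_disc below 0.02 m/s), for 0.2 s.
5. the upper tray is nested on the lower tray again (horizontal distance between upper_tray and lower_tray below 0.008 m and z of upper_tray in the frame of lower_tray between 0.032 and 0.038 m and angle between upper_tray's own z axis and vertical below 0.04 rad and (angle between the x axis of upper_tray and the x axis of lower_tray, either way round below 0.12 rad or angle between the x axis of upper_tray and the y axis of lower_tray, either way round below 0.12 rad) and contact force between upper_tray and the fingers below 0.3 N and linear speed of upper_tray below 0.02 m/s), for 0.2 s.
At the end, for the whole second after the job is handed in: Drum, all spacers and disc stacked in the pocket in that order, each within 4 mm of its axis, tilt under 0.06 rad, drum within 3 mm of the floor, disc on the top spacer; upper tray nested on the lower (8 mm, 0.12 rad of square, tilt 0.04, seated within 3 mm); all let go and at rest (all of step 4 and all of step 5 and contact force between each of drum, spacer1, spacer2, spacer3, spacer4 and the fingers below 0.3 N and linear speed of each of drum, spacer1, spacer2, spacer3, spacer4 below 0.02 m/s); the robot touches nothing.
It fails at once if the barrel rack is moved more than 30 mm (distance of rack from where it was at the start of the episode above 0.03 m).
It fails at once if the clutch housing is moved more than 30 mm (distance of clutch_housing from where it was at the start of the episode above 0.03 m).
It fails at once if the ruler is moved more than 30 mm (distance of ruler from where it was at the start of the episode above 0.03 m).
It fails at once if the eraser plug is moved more than 30 mm (distance of eraser_plug from where it was at the start of the episode above 0.03 m).
Of spacer1, spacer2, spacer3, spacer4 only 2 to 4 are there at a start; the rules pass over those that are not, and their reading is None.
At some moment in a run one of drum, spacer1, spacer2, spacer3, spacer4 may be knocked a few centimetres aside while the robot is not near it.
It also fails if it takes over 210 s, if anything falls off the work surface, if the arm or the gripper's body presses on something with over 40 N, if the wrist force passes 120 N, or if a joint passes its speed limit or range.

### The arm

A 6-joint arm with a two-finger parallel gripper is mounted at the origin on the work surface. World frame = base frame: x ahead of the robot, y to its left, z up, the work surface at z = 0. Lengths are in m, angles in degrees, forces in N, time in s.
With the tool pointing down it reaches from about 0.4 to 0.825 m from the base axis. Payload 7 kg.
Tool frame: the origin (TCP) lies at the very end of the fingers, on their centre line; the grasp point (between the pads) lies r.grip_depth behind it (r.grip_depth is the distance from the TCP to the grasp point, in m); z points along the fingers, y is the direction in which the jaws open and shut (so a half turn about z gives the same grasp; the last joint's range is limited). The gripper opens to 88 mm and grips with 3 to 60 N. Pads are 19 mm wide; open, the fingers measure 130 mm over their backs; the gripper's body (78 mm by 193 mm) begins 47 mm behind the grasp point.
Start: joints at [-58.952, 20.546, 0.682, 0, -70.136, -16.507], TCP at [0.169, -0.653, 0.227] pointing down, gripper open.
Joint ranges: [-176.03, 176.03], [-82.01, 121.73], [-58.28, 71.71], [-173.87, 95.51], [-174.79, -0.11], [-173.66, 173.66]. Speed limits (degrees/s): [136.94, 136.94, 172.46, 180, 180, 180].

### API

Orientations are given as [roll, pitch, yaw] about the fixed x, y, z axes, in that order (R = Rz(yaw) Ry(pitch) Rx(roll)).
In Python, from plant import r gives the robot as it stands. The module is installed in compiled form; this text tells all that it offers.
- The arm moves only by the tool step_arm, never from a script. Its argument "increments" is a list of rows, each a list of 3 entries, a list of its own where there are three numbers: the shift along the tool's x, y, z in m, then the turn, a rotation vector about the tool's x, y, z in rad, then the closure, from 0 (fully open) to 1 (shut). In form: [[[x, y, z], [wx, wy, wz], grip], ...]. A call has 1 to 10 rows; each row is the pose to reach, as a shift and turn from the pose commanded when the call began, along the tool's axes at that moment; what a row does not reach only later rows make up. A row lasts 1/10 s, in which the tool goes at most 50 mm and 8.59 degrees, less where a joint would pass 70% of its speed; a pose out of reach is approached as far as the arm can. A call with a gripper value outside its range is refused whole. The fingers move at their own pace and stop on an object; "force" is the grip in N (left out, the last holds). Time passes only in rows, so rows that repeat a pose let the fingers close. It gives the time, the measured TCP pose, the force and the opening at its end, in the units of the state.
- r.get_state(): the state, without advancing time (a new reading comes with each control period).
- r.capture(name): name is "side" or "top" or "wrist"; returns a dict with "color" (420x560x3 uint8, red, green, blue), "intrinsics" (3x3 intrinsics, pixels), "rvec" (rotation vector, rad) and "tvec" (3), from world to camera coordinates, as OpenCV has them; the wrist camera has in their place "T_tool_cam" (4x4, takes a point from camera to tool coordinates, whose origin is the TCP and whose axes are the flange's). Camera axes: x right, y down, z forward; pixel columns grow to the right and rows downward; lengths in m; the calibration is good to about 2 mm. The wrist camera is an equidistant fisheye: a pixel r from the principal point sees the ray r / f radians off the axis. A picture is of the moment at which its call begins: read the wrist's pose just before it. There is no depth.
- r.close_job(): hands the job in, once; it reports no verdict.
The state is a dict: "time_s": time; "joints": joint angles; "qd": joint speeds; "joint_torque": joint torques, N m; "tcp_pos": TCP position; "eef_rot": TCP orientation; "contact_force": force on the tool from outside, world axes, zero at the start; "moment": the same for the moment, N m; "gripper_width": finger opening in m.
Only numpy, scipy, OpenCV 4.12 (cv2) and the standard library are available. Lean on these libraries where they do the work, as an engineer would, in place of code of your own. Each camera call takes 0.05 s, during which the arm holds its last target.

## Working session

There is one attempt and no reset: what is moved stays moved. The work goes in short steps, Python scripts to look and compute and a tool call to move; the robot and the scene stay as the last step left them, time stands still between calls to the robot, and variables do not carry over. Pictures are saved under pics/ and viewed, and the job is handed in when it is done.

Besides the shell and the picture viewer there is one more tool, called after "Call:" as name(argument=value, ...), one argument or row to a line, values as JSON. step_arm: Moves the arm, as the interface text tells. Its arguments: {"type":"object","properties":{"increments":{"type":"array","items":{"type":"array"}},"force":{"type":"number"}},"required":["increments"]}

```bash
mkdir -p pics
cat > h.py <<'E'
import numpy as np,cv2
from plant import r
from scipy.spatial.transform import Rotation as R
def cap(n,fn=None):
    c=r.capture(n)
    if fn: cv2.imwrite('pics/'+fn,c['color'][:,:,::-1])
    return c
def ray(c,uv):
    K=np.array(c['intrinsics']);Rm=cv2.Rodrigues(np.array(c['rvec'],float))[0];t=np.array(c['tvec'],float).ravel()
    p=np.linalg.solve(K,np.array([uv[0],uv[1],1.]))
    return -Rm.T@t, Rm.T@p
def onz(c,uv,z):
    o,d=ray(c,uv); return o+d*(z-o[2])/d[2]
def proj(c,P):
    return cv2.projectPoints(np.array(P,float).reshape(-1,1,3),np.array(c['rvec'],float),np.array(c['tvec'],float),np.array(c['intrinsics'],float),None)[0].reshape(-1,2)
E
python3 - <<'E'
from h import *
s=r.get_state();print(s, r.grip_depth)
a=cap('top','top0.png');b=cap('side','side0.png');w=cap('wrist','w0.png')
for c in(a,b):print(c['intrinsics'],ray(c,(280,210)))
print(w['intrinsics'],w['T_tool_cam'])
E
```

```text
{'time_s': 0.0, 'joints': array([-5.89502949e+01,  2.05941136e+01,  6.35069259e-01, -2.00818958e-02,
       -7.01380515e+01, -1.65087719e+01]), 'qd': array([-0.094626  ,  0.0300804 ,  0.04971243,  0.13482763,  0.00151497,
        0.01737356]), 'joint_torque': array([-1.81423053e-03, -5.82722962e+01,  2.93051845e+01,  6.99702144e+00,
        6.79300865e-03, -1.65119905e-04]), 'tcp_pos': array([ 0.16934437, -0.65290459,  0.22560244]), 'eef_rot': array([ 1.79901542e+02, -9.49366966e-03, -1.65465898e+02]), 'contact_force': array([-0.38234437, -0.9120729 ,  0.99428701]), 'moment': array([-0.04721853,  0.02125216, -0.01369285]), 'gripper_width': 0.08757406928245715} 0.0188
[[484.88324208   0.         274.90004329]
 [  0.         484.88324208 207.46628778]
 [  0.           0.           1.        ]] (array([0.37367865, 0.06309617, 1.63554177]), array([ 0.07015195, -0.01226601, -0.99753004]))
[[474.97606121   0.         283.63310737]
 [  0.         474.97606121 206.53740225]
 [  0.           0.           1.        ]] (array([0.26552048, 0.93557519, 0.87110824]), array([ 0.18955084, -0.72218419, -0.66530604]))
[[325.1922621    0.         284.99462601]
 [  0.         325.1922621  201.61408001]
 [  0.           0.           1.        ]] [[-2.72643275e-05 -9.59727701e-01 -2.80931912e-01  7.50272895e-02]
 [ 1.00000000e+00 -2.91882956e-05  2.66430512e-06 -1.12982731e-04]
 [-1.07569311e-05 -2.80931911e-01  9.59727702e-01 -1.58186137e-01]
 [ 0.00000000e+00  0.00000000e+00  0.00000000e+00  1.00000000e+00]]
```

View pics/top0.png

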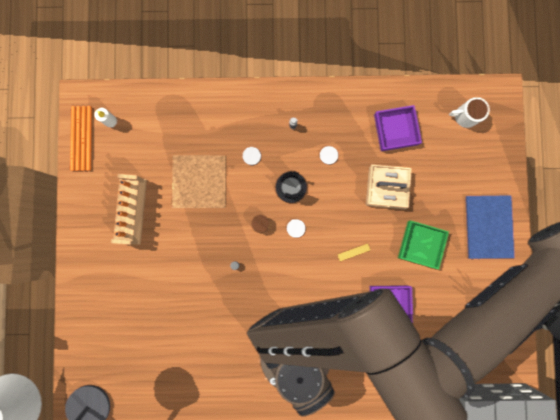

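View pics/side0.png

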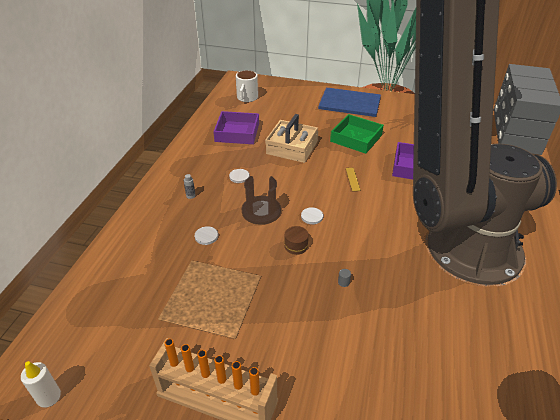

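View pics/w0.png

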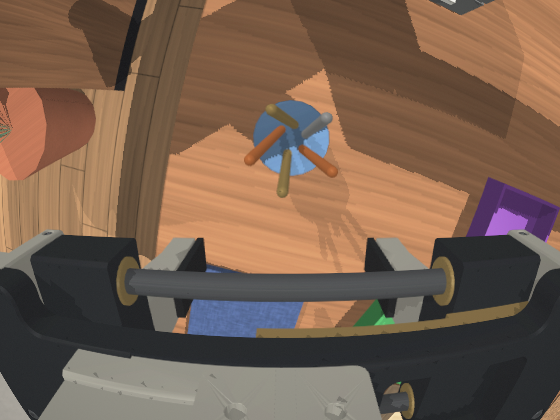

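The top view shows these candidates:
- **Upper tray:** the only plywood pile with a handle is at (390,187). The purple boxes (399,129) and (392,300) and the green box (424,245) are decoys.
- **Spacers:** white discs at (251,156), (329,155) and (296,228). The arm may be hiding a fourth.
- **Drum:** (263,225).
- **Jig:** (291,187).
- **Mat:** (199,181).

I'll check the choice in a close crop and measure.

Run:
```python
from h import *
a=cap('top');b=cap('side')
im=a['color'][:,:,::-1]
cv2.imwrite('pics/c1.png',cv2.resize(im[100:280,160:450],None,fx=2.75,fy=2.75,interpolation=cv2.INTER_CUBIC))
im=b['color'][:,:,::-1]
cv2.imwrite('pics/c2.png',cv2.resize(im[80:260,180:440],None,fx=3,fy=3,interpolation=cv2.INTER_CUBIC))
for n,uv,z in [('tray handle',(390,185),.095),('jig',(291,187),.012),('s',(251,156),.009),('s',(329,155),.009),('s',(296,228),.009),('drum',(263,225),.043),('mat',(199,181),.004),('rack',(127,210),.1),('ruler',(354,253),.005),('clutch',(293,123),.072),('eraser',(235,266),.035)]:
    print(n,onz(a,uv,z).round(3))
for n,uv,z in [('jig',(262,210),.012),('s',(206,235),.009),('s',(239,176),.009),('s',(312,215),.009),('drum',(296,232),.043)]:
    print(n,onz(b,uv,z).round(3))
```

```text
tray handle [ 0.558 -0.309  0.095]
jig [0.565 0.005 0.012]
s [0.673 0.139 0.009]
s [ 0.673 -0.126  0.009]
s [ 0.427 -0.01   0.009]
drum [0.437 0.1   0.043]
mat [0.59  0.316 0.004]
rack [0.488 0.53  0.1  ]
ruler [ 0.341 -0.203  0.005]
clutch [ 0.769 -0.003  0.072]
eraser [0.304 0.194 0.035]
jig [0.557 0.016 0.012]
s [0.67  0.143 0.009]
s [ 0.667 -0.114  0.009]
s [ 0.423 -0.003  0.009]
drum [0.442 0.106 0.043]
```

View pics/c1.png

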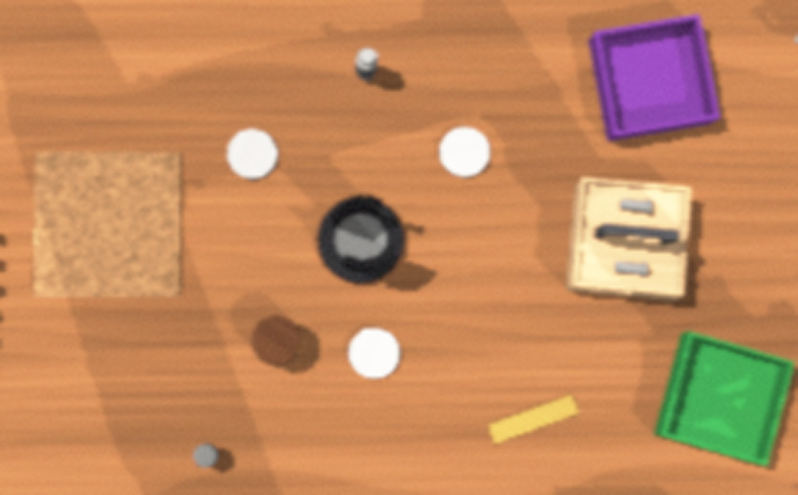

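View pics/c2.png

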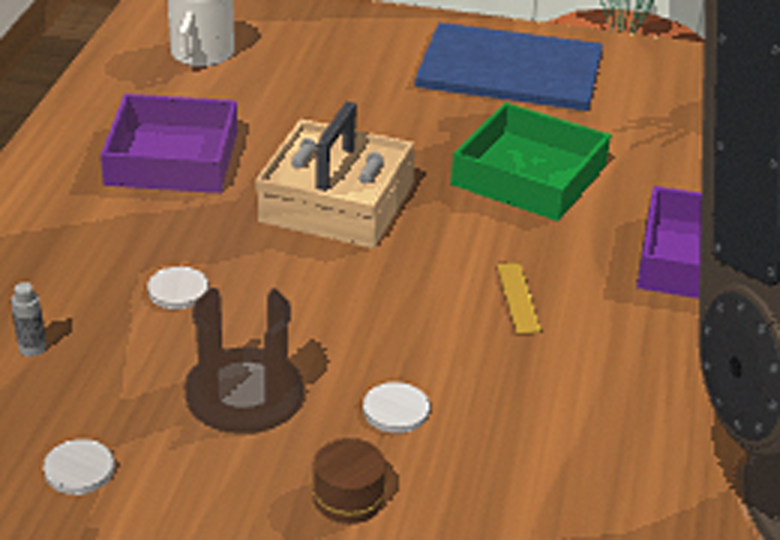

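The crops confirm it: plywood pile with a dark handle, running along about world y, at crop (637,237); three flat discs; the drum with its brass band; and jig walls on ±x with gaps on ±y. Next are sub-pixel measurements.

```bash
cat >> h.py <<'E'
def comps(mask,amin=30):
    n,l,st,ce=cv2.connectedComponentsWithStats(mask.astype(np.uint8))
    return [(l==i,st[i],ce[i]) for i in range(1,n) if st[i,4]>=amin]
def wfisheye(w,uv,pose):
    K=w['intrinsics'];d=np.array([uv[0]-K[0,2],uv[1]-K[1,2]])/K[0,0];th=np.linalg.norm(d)
    v=np.array([*(d/th*np.sin(th)),np.cos(th)]) if th>0 else np.array([0,0,1.])
    T=w['T_tool_cam'];Rt,p=pose
    return p+Rt@T[:3,3],Rt@T[:3,:3]@v
def pose():
    s=r.get_state();return R.from_euler('xyz',s['eef_rot'],degrees=True).as_matrix(),np.array(s['tcp_pos'])
def wonz(w,uv,z,ps):
    o,d=wfisheye(w,uv,ps);return o+d*(z-o[2])/d[2]
def wproj(w,P,ps):
    T=w['T_tool_cam'];Rt,p=ps;q=T[:3,:3].T@(Rt.T@(np.array(P)-p)-T[:3,3])
    th=np.arctan2(np.hypot(q[0],q[1]),q[2]);e=q[:2]/np.hypot(q[0],q[1])
    K=w['intrinsics'];return e*th*K[0,0]+[K[0,2],K[1,2]]
E
python3 - <<'E'
from h import *
a=cap('top');im=a['color'];hsv=cv2.cvtColor(im,cv2.COLOR_RGB2HSV);H,S,V=cv2.split(hsv)
def rep(name,m,z,roi):
    x0,y0,x1,y1=roi;k=np.zeros(m.shape,bool);k[y0:y1,x0:x1]=1
    for mm,st,ce in comps(m&k):
        c=cv2.findContours(mm.astype(np.uint8),0,1)[0][0]
        rc=cv2.minAreaRect(c); bx=cv2.boxPoints(rc)
        W=np.array([onz(a,p,z) for p in bx]);e=W[1]-W[0];e2=W[2]-W[1]
        print(name,st,ce.round(1),onz(a,ce,z).round(4),'box',onz(a,rc[0],z).round(4),'len',np.linalg.norm(e).round(3),np.linalg.norm(e2).round(3),'ang',np.degrees(np.arctan2(e[1],e[0])).round(1))
rep('disc',(S<50)&(V>170),.009,(230,140,345,245))
rep('handle',(V<75)&(S<140),.101,(365,160,420,215))
rep('handle2',(V<75),.101,(365,160,420,215))
rep('tray',(S<130)&(V>140)&(H<30),.054,(360,155,420,216))
rep('jig',(V<60),.012,(270,165,315,210))
rep('drum',(V<110)&(H<15)&(S>100),.043,(245,205,280,245))
E
```

```text
disc [243 147  18  18 250] [251.4 155.6] [0.6743 0.1374 0.009 ] box [0.6746 0.1372 0.009 ] len 0.058 0.058 ang -45.3
disc [320 146  18  18 253] [328.6 154.8] [ 0.6736 -0.1243  0.009 ] box [ 0.6747 -0.124   0.009 ] len 0.058 0.058 ang -1.1
disc [287 220  18  17 258] [295.5 227.9] [ 0.4271 -0.0081  0.009 ] box [ 0.4269 -0.008   0.009 ] len 0.057 0.054 ang -90.7
tray [ 366  164   46   45 1711] [388.3 186. ] [ 0.5592 -0.313   0.054 ] box [ 0.5589 -0.3139  0.054 ] len 0.141 0.144 ang -7.0
jig [277 172  29  30 390] [291.5 186.9] [0.5654 0.0034 0.012 ] box [0.5667 0.005  0.012 ] len 0.095 0.098 ang -90.7
```

```bash
cat > go.py <<'E'
import sys
from h import *
def inc(x,y,z,yaw):
    Rt,p=pose();Rg=R.from_euler('xyz',[180,0,yaw],degrees=True).as_matrix()
    sh=Rt.T@(np.array([x,y,z])-p);w=R.from_matrix(Rt.T@Rg).as_rotvec()
    s=r.get_state()
    print('t',round(s['time_s'],2),'tcp',p.round(4),'rot',s['eef_rot'].round(2),'w',round(s['gripper_width'],4),'F',s['contact_force'].round(1))
    print('inc',sh.round(4).tolist(),w.round(4).tolist(), 'rows',round(max(np.linalg.norm(sh)/.05,np.degrees(np.linalg.norm(w))/8.59),1))
if len(sys.argv)>4: inc(*map(float,sys.argv[1:5]))
E
python3 go.py 0.57 -0.31 0.25 -96
```

```text
t 0.3 tcp [ 0.1694 -0.6532  0.2262] rot [ 179.97   -0.   -165.46] w 0.0873 F [ 0.4  0.2 -0.4]
inc [-0.4739, 0.2317, -0.0237] [0.0005, 0.0003, -1.2123] rows 10.6
```

Call:
step_arm(
  increments=[
    [[-0.474, 0.232, -0.024], [0, 0, -1.212], 0],
    [[-0.474, 0.232, -0.024], [0, 0, -1.212], 0],
    [[-0.474, 0.232, -0.024], [0, 0, -1.212], 0],
    [[-0.474, 0.232, -0.024], [0, 0, -1.212], 0],
    [[-0.474, 0.232, -0.024], [0, 0, -1.212], 0],
    [[-0.474, 0.232, -0.024], [0, 0, -1.212], 0],
    [[-0.474, 0.232, -0.024], [0, 0, -1.212], 0],
    [[-0.474, 0.232, -0.024], [0, 0, -1.212], 0],
    [[-0.474, 0.232, -0.024], [0, 0, -1.212], 0],
    [[-0.474, 0.232, -0.024], [0, 0, -1.212], 0],
  ],
)

```text
time_s: 1.3
tcp_pos: [0.5499, -0.3265, 0.2497]
eef_rot: [-180.0, -0.0, -96.0]
contact_force: [0.4, -1.5, 0.1]
gripper_width: 0.0878
```

```bash
python3 - <<'E'
from h import *
print(pose());w=cap('wrist','w1.png');a=cap('top','top1.png');
E
python3 go.py 0.56 -0.31 0.25 -96
```

```text
(array([[-1.03894460e-01, -9.94588212e-01,  4.79057284e-04],
       [-9.94588320e-01,  1.03894390e-01, -1.69424143e-04],
       [ 1.18735891e-04, -4.94067010e-04, -9.99999871e-01]]), array([ 0.54989878, -0.32650397,  0.24968297]))
t 1.4 tcp [ 0.5526 -0.3245  0.249 ] rot [-1.7995e+02  1.0000e-02 -9.5740e+01] w 0.0878 F [-0.9  0.3 -0.5]
inc [-0.0152, -0.0059, -0.001] [-0.0008, 0.0002, 0.0045] rows 0.3
```

View pics/w1.png

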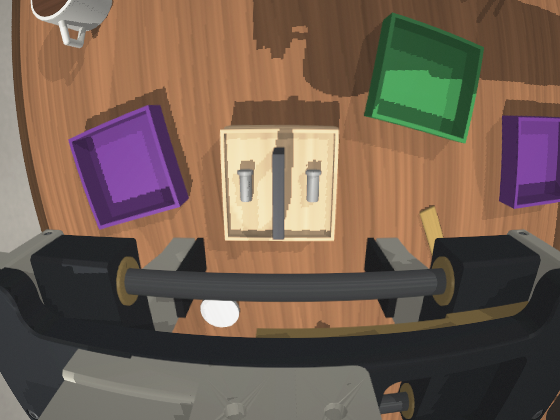

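View pics/top1.png

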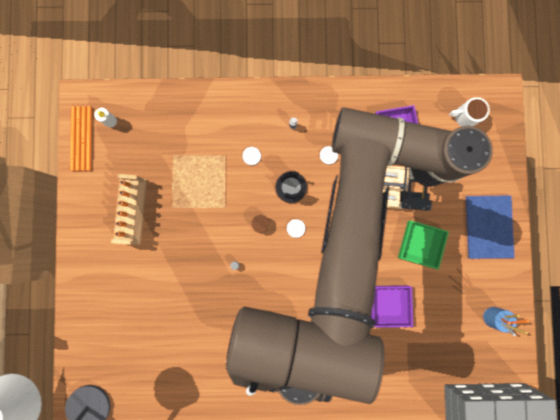

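The wrist view shows the plywood tray at (280,184), with its handle bar running from (279,150) to (279,238), aligned with the tool. No fourth spacer shows up in the area the arm had hidden. Now I'll measure the bar.

Run:
```python
from h import *
ps=pose();w=cap('wrist');im=w['color'];hsv=cv2.cvtColor(im,cv2.COLOR_RGB2HSV);H,S,V=cv2.split(hsv)
k=np.zeros(V.shape,bool);k[146:242,255:300]=1
for mm,st,ce in comps((V<110)&(S<90)&k):
    print(st,ce)
    ys=np.arange(160,234,6);pts=[]
    for y in ys:
        xs=np.where(mm[y])[0]
        if len(xs): pts.append(wonz(w,((xs[0]+xs[-1])/2,y),.101,ps))
    P=np.array(pts);f=np.polyfit(P[:,1],P[:,0],1);print(P[[0,-1]].round(4),'slope deg',np.degrees(np.arctan(f[0])),'x at -.31',np.polyval(f,-.31))
    for y in (st[1],st[1]+st[3]-1): print('end',wonz(w,(279,y),.101,ps).round(4))
# tray corners
m=((S<130)&(V>120)&(H<30)); m[:120]=0;m[245:]=0;m[:,:210]=0;m[:,350:]=0
mm=max(comps(m),key=lambda q:q[1][4])[0]
c=cv2.findContours(mm.astype(np.uint8),0,1)[0][0];q=cv2.approxPolyDP(c,8,True)[:,0];print(q.tolist())
for p in q: print(wonz(w,p,.054,ps).round(4))
```

```text
[276 146  11  91 622] [281.87138264 176.74437299]
[[ 0.5546 -0.3521  0.101 ]
 [ 0.5582 -0.2788  0.101 ]] slope deg 2.331087161147513 x at -.31 0.5567039046164263
end [ 0.5551 -0.3657  0.101 ]
end [ 0.5647 -0.2751  0.101 ]
[[210, 120], [210, 244], [349, 244], [349, 120]]
[ 0.6287 -0.3978  0.054 ]
[ 0.6518 -0.253   0.054 ]
[ 0.4853 -0.2366  0.054 ]
[ 0.4778 -0.3822  0.054 ]
```

Run:
```python
from h import *
ps=pose();w=cap('wrist');im=w['color'][:,:,::-1]
cv2.imwrite('pics/c3.png',cv2.resize(im[115:255,205:355],None,fx=4,fy=4,interpolation=cv2.INTER_NEAREST))
```

```text
(no output)
```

View pics/c3.png

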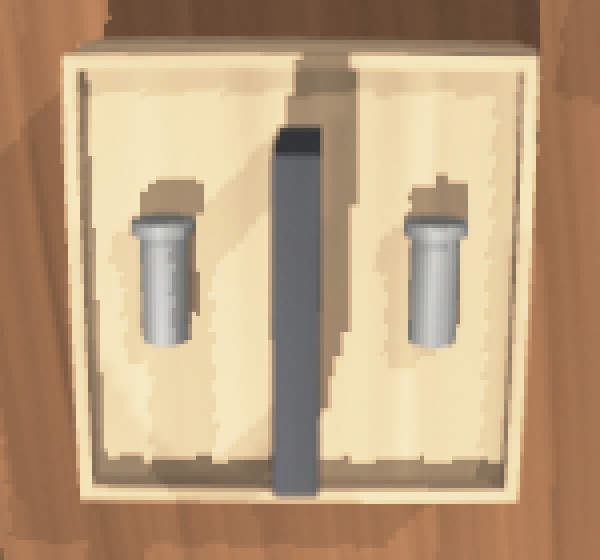

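```bash
python3 - <<'E'
from h import *
ps=pose();w=cap('wrist')
C=np.array([wonz(w,p,.054,ps) for p in [(220.7,128.7),(339.7,128.7),(334.5,240),(225,240)]]);print(C.round(4),C.mean(0))
for i in range(4):
    e=C[(i+1)%4]-C[i];print(np.linalg.norm(e).round(4),np.degrees(np.arctan2(e[1],e[0])).round(2))
Hh=np.array([wonz(w,p,.101,ps) for p in [(279.4,153.9),(279.1,238.8)]]);print(Hh.round(4),Hh.mean(0).round(4))
e=Hh[1]-Hh[0];print(np.linalg.norm(e),np.degrees(np.arctan2(e[1],e[0])))
E
python3 go.py 0.558 -0.316 0.25 -95
```

```text
[[ 0.6143 -0.3892  0.054 ]
 [ 0.4853 -0.3756  0.054 ]
 [ 0.4994 -0.2462  0.054 ]
 [ 0.6289 -0.2594  0.054 ]] [ 0.5569607  -0.31761647  0.054     ]
0.1298 173.99
0.1302 83.78
0.1302 -5.82
0.1306 -96.43
[[ 0.552  -0.3605  0.101 ]
 [ 0.5616 -0.2745  0.101 ]] [ 0.5568 -0.3175  0.101 ]
0.08657342245486278 83.65163564847913
t 1.55 tcp [ 0.5486 -0.3278  0.249 ] rot [ 1.7996e+02  1.0000e-02 -9.5960e+01] w 0.0876 F [-0.9  0.3  1.2]
inc [-0.0127, -0.0081, -0.001] [0.0006, 0.0001, -0.0168] rows 0.3
```

```bash
python3 go.py 0.557 -0.3175 0.077 -96.2; sleep 0;python3 - <<'E'
from h import *
r.capture('top');
E
python3 go.py 0.557 -0.3175 0.077 -96.2
```

```text
t 1.55 tcp [ 0.5486 -0.3278  0.249 ] rot [ 1.7996e+02  1.0000e-02 -9.5960e+01] w 0.0876 F [-0.9  0.3  1.2]
inc [-0.0111, -0.0074, 0.172] [0.0006, 0.0001, 0.0042] rows 3.4
t 1.6 tcp [ 0.5481 -0.3284  0.2491] rot [179.97   0.   -96.02] w 0.0872 F [-0.5 -0.1 -0.1]
inc [-0.0117, -0.0078, 0.1721] [0.0005, 0.0, 0.0031] rows 3.5
```

Call:
step_arm(
  increments=[
    [[-0.012, -0.008, 0.02], [0, 0, 0.003], 0],
    [[-0.012, -0.008, 0.05], [0, 0, 0.003], 0],
    [[-0.012, -0.008, 0.09], [0, 0, 0.003], 0],
    [[-0.012, -0.008, 0.12], [0, 0, 0.003], 0],
    [[-0.012, -0.008, 0.14], [0, 0, 0.003], 0],
    [[-0.012, -0.008, 0.14], [0, 0, 0.003], 0],
    [[-0.012, -0.008, 0.14], [0, 0, 0.003], 0],
  ],
)

```text
time_s: 2.3
tcp_pos: [0.5574, -0.3182, 0.1099]
eef_rot: [-180.0, -0.0, -96.3]
contact_force: [-0.5, -0.1, 0.2]
gripper_width: 0.0877
```

```bash
python3 go.py 0.557 -0.3175 0.077 -96.2
python3 - <<'E'
from h import *
ps=pose();w=cap('wrist','w2.png')
for P in [(.552,-.3605,.101),(.5616,-.2745,.101)]: print(wproj(w,P,ps))
E
```

```text
t 2.3 tcp [ 0.5574 -0.3182  0.1099] rot [-1.800e+02 -3.000e-02 -9.626e+01] w 0.0877 F [-0.5 -0.1  0.2]
inc [-0.0007, 0.0004, 0.0329] [-0.0, -0.0004, -0.001] rows 0.7
[288.03855731 172.54455923]
[287.29044264 311.02541265]
```

View pics/w2.png

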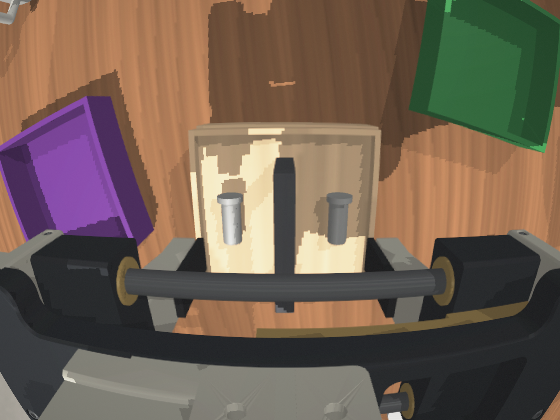

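The bar is centred between the fingers (x≈285 px). I'll go down and grip.

Call:
step_arm(
  increments=[
    [[0, 0, 0.016], [0, 0, 0], 0],
    [[0, 0, 0.033], [0, 0, 0], 0],
    [[0, 0, 0.033], [0, 0, 0], 0],
    [[0, 0, 0.033], [0, 0, 0], 1],
    [[0, 0, 0.033], [0, 0, 0], 1],
    [[0, 0, 0.033], [0, 0, 0], 1],
    [[0, 0, 0.033], [0, 0, 0], 1],
    [[0, 0, 0.033], [0, 0, 0], 1],
    [[0, 0, 0.033], [0, 0, 0], 1],
  ],
  force=40,
)

```text
time_s: 3.25
tcp_pos: [0.5579, -0.3171, 0.0764]
eef_rot: [-180.0, -0.0, -96.2]
contact_force: [-0.3, 0.3, -0.2]
gripper_width: 0.045
```

Call:
step_arm(
  increments=[
    [[0, 0, 0], [0, 0, 0], 1],
    [[0, 0, 0], [0, 0, 0], 1],
    [[0, 0, 0], [0, 0, 0], 1],
    [[0, 0, 0], [0, 0, 0], 1],
    [[0, 0, 0], [0, 0, 0], 1],
    [[0, 0, 0], [0, 0, 0], 1],
    [[0, 0, 0], [0, 0, 0], 1],
    [[0, 0, 0], [0, 0, 0], 1],
  ],
)

```text
time_s: 4.05
tcp_pos: [0.5579, -0.3171, 0.0763]
eef_rot: [-180.0, -0.0, -96.2]
contact_force: [1.0, 0.1, -1.1]
gripper_width: 0.0117
```

```bash
python3 - <<'E'
from h import *
a=cap('top');im=a['color'][:,:,::-1]
cv2.imwrite('pics/c4.png',cv2.resize(im[140:220,160:320],None,fx=5,fy=5,interpolation=cv2.INTER_NEAREST))
E
python3 go.py 0.557 -0.3175 0.25 -96.2
```

```text
t 4.1 tcp [ 0.5579 -0.3171  0.0763] rot [-179.99   -0.    -96.19] w 0.0116 F [-0.3 -0.8 -1.3]
inc [0.0005, 0.0008, -0.1737] [-0.0001, -0.0, 0.0002] rows 3.5
```

View pics/c4.png

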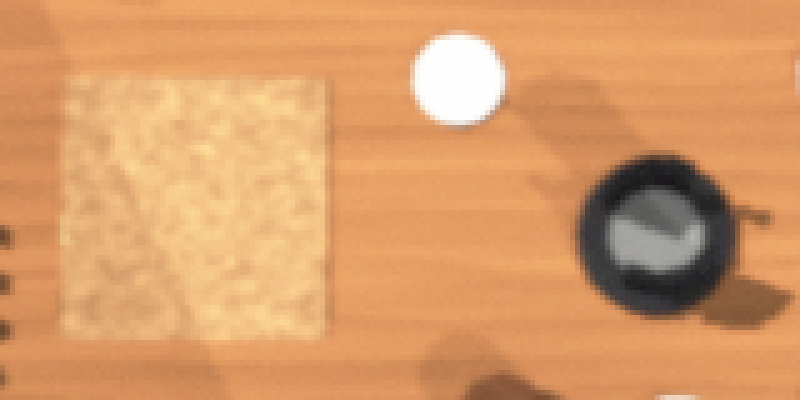

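Handle gripped (11.7 mm). The mat's centre is at top pixel (199.1,181.5). I'll lift, then carry.

Call:
step_arm(
  increments=[
    [[0, 0, -0.015], [0, 0, 0], 1],
    [[0, 0, -0.04], [0, 0, 0], 1],
    [[0, 0, -0.07], [0, 0, 0], 1],
    [[0, 0, -0.1], [0, 0, 0], 1],
    [[0, 0, -0.13], [0, 0, 0], 1],
    [[0, 0, -0.15], [0, 0, 0], 1],
    [[0, 0, -0.15], [0, 0, 0], 1],
    [[0, 0, -0.15], [0, 0, 0], 1],
  ],
)

```text
time_s: 4.9
tcp_pos: [0.5573, -0.3167, 0.2255]
eef_rot: [180.0, 0.0, -96.2]
contact_force: [0.5, 0.1, -3.5]
gripper_width: 0.012
```

```bash
python3 - <<'E'
from h import *
a=cap('top','top2.png');b=cap('side','side2.png')
print(onz(a,(199.1,181.5),.004),[onz(a,(160+u/5,140+v/5),.004).round(4) for u,v in [(62,75),(330,75),(328,340),(62,340)]],onz(a,(291.6,187),.012))
E
python3 go.py 0.588 0.316 0.225 -90
```

```text
[0.58872396 0.31575432 0.004     ] [array([0.6807, 0.4065, 0.004 ]), array([0.6783, 0.2242, 0.004 ]), array([0.4975, 0.2265, 0.004 ]), array([0.4999, 0.4059, 0.004 ])] [0.56501806 0.00299194 0.012     ]
t 5.0 tcp [ 0.5568 -0.3166  0.2243] rot [ 1.7984e+02  6.0000e-02 -9.6200e+01] w 0.0113 F [-0.5 -0.3 -2.3]
inc [-0.6323, 0.0374, 0.0001] [0.0028, 0.0012, -0.1083] rows 12.7
```

View pics/side2.png

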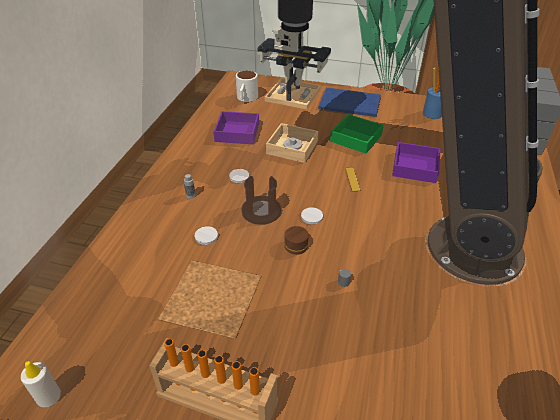

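The tray is lifted at (292,90), and the lower tray now shows the steel disc at (293,143). I'll carry it to the mat.

Call:
step_arm(
  increments=[
    [[-0.04, 0.002, 0], [0, 0, -0.01], 1],
    [[-0.085, 0.005, 0], [0, 0, -0.02], 1],
    [[-0.13, 0.008, 0], [0, 0, -0.03], 1],
    [[-0.175, 0.01, 0], [0, 0, -0.04], 1],
    [[-0.22, 0.013, 0], [0, 0, -0.05], 1],
    [[-0.265, 0.016, 0], [0, 0, -0.06], 1],
    [[-0.31, 0.018, 0], [0, 0, -0.07], 1],
    [[-0.355, 0.021, 0], [0, 0, -0.08], 1],
    [[-0.4, 0.024, 0], [0, 0, -0.09], 1],
    [[-0.445, 0.026, 0], [0, 0, -0.1], 1],
  ],
)

```text
time_s: 6.0
tcp_pos: [0.5789, 0.1297, 0.2248]
eef_rot: [179.9, -0.1, -90.4]
contact_force: [0.8, -0.3, -2.6]
gripper_width: 0.0117
```

```bash
python3 go.py 0.588 0.316 0.225 -90
```

```text
t 6.0 tcp [0.5789 0.1297 0.2248] rot [ 1.7987e+02 -6.0000e-02 -9.0430e+01] w 0.0117 F [ 0.8 -0.3 -2.6]
inc [-0.1863, -0.0077, -0.0004] [0.0022, -0.001, -0.0075] rows 3.7
```

Call:
step_arm(
  increments=[
    [[-0.045, -0.002, 0], [0, 0, -0.007], 1],
    [[-0.09, -0.004, 0], [0, 0, -0.007], 1],
    [[-0.135, -0.006, 0], [0, 0, -0.007], 1],
    [[-0.17, -0.008, 0.02], [0, 0, -0.007], 1],
    [[-0.186, -0.008, 0.05], [0, 0, -0.007], 1],
    [[-0.186, -0.008, 0.09], [0, 0, -0.007], 1],
    [[-0.186, -0.008, 0.12], [0, 0, -0.007], 1],
    [[-0.186, -0.008, 0.145], [0, 0, -0.007], 1],
    [[-0.186, -0.008, 0.16], [0, 0, -0.007], 1],
    [[-0.186, -0.008, 0.16], [0, 0, -0.007], 1],
  ],
)

```text
time_s: 7.0
tcp_pos: [0.5877, 0.3127, 0.0628]
eef_rot: [179.7, -0.2, -90.1]
contact_force: [0.4, -0.6, -3.0]
gripper_width: 0.0116
```

```bash
python3 go.py 0.5885 0.316 0.046 -90;  python3 - <<'E'
from h import *
a=cap('top','top3.png');b=cap('side','side3.png');w=cap('wrist','w3.png')
E
python3 go.py 0.5885 0.316 0.046 -90
```

```text
t 7.0 tcp [0.5877 0.3127 0.0628] rot [179.74  -0.22 -90.08] w 0.0116 F [ 0.4 -0.6 -3. ]
inc [-0.0034, -0.0008, 0.0168] [0.0046, -0.0039, -0.0014] rows 0.3
t 7.15 tcp [0.5902 0.3145 0.0674] rot [-1.7992e+02  4.0000e-02 -9.0040e+01] w 0.0114 F [ 0.4  0.5 -2.7]
inc [-0.0015, 0.0017, 0.0214] [-0.0014, 0.0007, -0.0007] rows 0.4
```

View pics/side3.png

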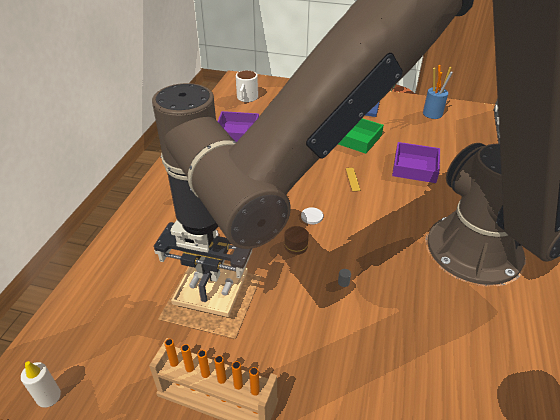

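View pics/w3.png

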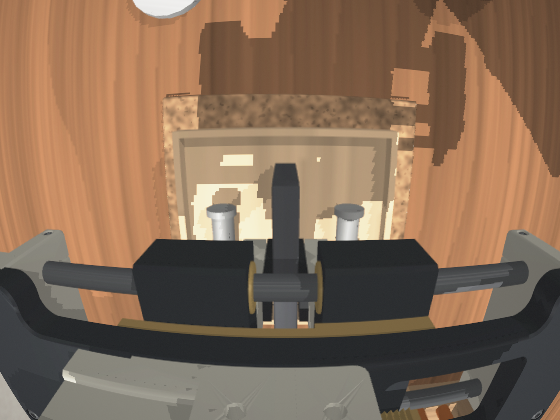

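Centred over the mat. I'll lower the last 21 mm slowly and release.

Call:
step_arm(
  increments=[
    [[-0.001, 0.001, 0.006], [0, 0, 0], 1],
    [[-0.001, 0.001, 0.012], [0, 0, 0], 1],
    [[-0.001, 0.001, 0.017], [0, 0, 0], 1],
    [[-0.001, 0.001, 0.02], [0, 0, 0], 1],
    [[-0.001, 0.001, 0.021], [0, 0, 0], 1],
    [[-0.001, 0.001, 0.022], [0, 0, 0], 1],
    [[-0.001, 0.001, 0.022], [0, 0, 0], 1],
  ],
)

```text
time_s: 7.85
tcp_pos: [0.5883, 0.3147, 0.0452]
eef_rot: [-180.0, -0.0, -90.0]
contact_force: [-3.2, -2.1, 4.6]
gripper_width: 0.0115
```

```bash
python3 go.py 0.5885 0.316 0.046 -90
```

```text
t 7.85 tcp [0.5883 0.3147 0.0452] rot [-1.800e+02 -2.000e-02 -9.005e+01] w 0.0115 F [-3.2 -2.1  4.6]
inc [-0.0013, -0.0002, -0.0008] [-0.0, -0.0004, -0.0008] rows 0.0
```

Call:
step_arm(
  increments=[
    [[0, 0, 0], [0, 0, 0], 0],
    [[0, 0, 0], [0, 0, 0], 0],
    [[0, 0, 0], [0, 0, 0], 0],
    [[0, 0, 0], [0, 0, 0], 0],
    [[0, 0, 0], [0, 0, 0], 0],
    [[0, 0, 0], [0, 0, 0], 0],
    [[0, 0, -0.04], [0, 0, 0], 0],
    [[0, 0, -0.08], [0, 0, 0], 0],
    [[0, 0, -0.12], [0, 0, 0], 0],
    [[0, 0, -0.16], [0, 0, 0], 0],
  ],
)

```text
time_s: 8.85
tcp_pos: [0.5882, 0.3149, 0.2059]
eef_rot: [180.0, -0.0, -90.1]
contact_force: [0.6, 0.2, -0.5]
gripper_width: 0.0846
```

```bash
python3 - <<'E'
from h import *
a=cap('top','top4.png');b=cap('side','side4.png')
E
python3 go.py 0.47 0.10 0.25 180
```

```text
t 8.95 tcp [0.5912 0.3167 0.2115] rot [-179.49    0.34  -90.01] w 0.087 F [ 0.5 -0.8 -0. ]
inc [0.2165, 0.1208, -0.0409] [-0.0023, 0.0117, 1.5706] rows 10.5
```

View pics/side4.png

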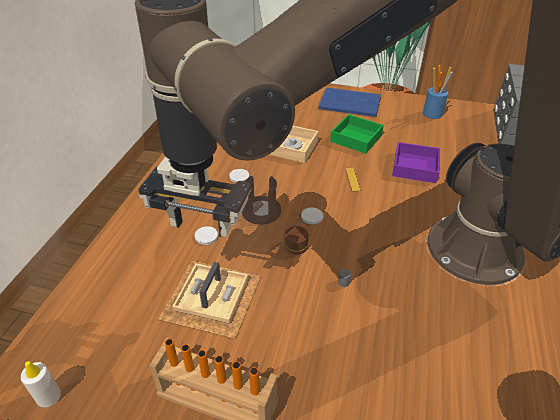

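The tray lies squarely on the mat. Next I'll move over the drum.

Call:
step_arm(
  increments=[
    [[0.02, 0.012, -0.04], [0, 0, 0.15], 0],
    [[0.05, 0.028, -0.04], [0, 0, 0.3], 0],
    [[0.08, 0.045, -0.04], [0, 0, 0.45], 0],
    [[0.11, 0.061, -0.04], [0, 0, 0.6], 0],
    [[0.14, 0.078, -0.04], [0, 0, 0.75], 0],
    [[0.165, 0.092, -0.04], [0, 0, 0.9], 0],
    [[0.19, 0.106, -0.04], [0, 0, 1.05], 0],
    [[0.21, 0.117, -0.04], [0, 0, 1.2], 0],
    [[0.217, 0.121, -0.04], [0, 0, 1.35], 0],
    [[0.217, 0.121, -0.04], [0, 0, 1.5], 0],
  ],
)

```text
time_s: 9.95
tcp_pos: [0.4665, 0.0971, 0.2446]
eef_rot: [180.0, 0.0, -176.4]
contact_force: [0.2, -1.2, 1.2]
gripper_width: 0.0872
```

```bash
python3 - <<'E'
from h import *
a=cap('top','top5.png')
import time
ps=pose();w=cap('wrist','w5.png');print(ps[1])
E
python3 go.py 0.47 0.10 0.25 180
```

```text
[0.46684735 0.09759247 0.2445502 ]
t 10.05 tcp [0.4671 0.0979 0.2444] rot [ 1.7998e+02  4.0000e-02 -1.7616e+02] w 0.0875 F [-0.8 -0.6 -0.4]
inc [-0.0031, 0.0019, -0.0056] [0.0004, 0.0006, 0.067] rows 0.4
```

View pics/w5.png

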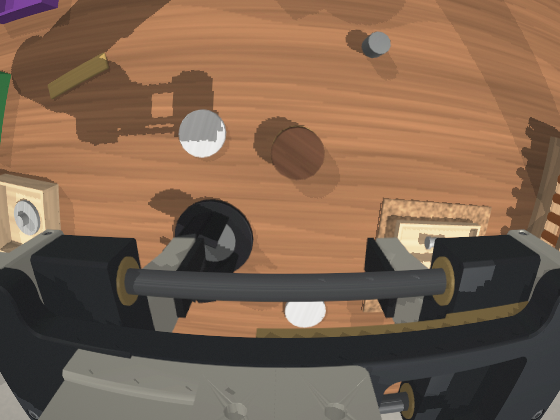

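Run:
```python
from h import *
ps=pose();w=cap('wrist');im=w['color'][:,:,::-1]
cv2.imwrite('pics/c5.png',cv2.resize(im[90:300,160:350],None,fx=4,fy=4,interpolation=cv2.INTER_NEAREST)[:,:800])
b=cv2.imread('pics/side2.png');cv2.imwrite('pics/c6.png',cv2.resize(b[160:260,190:330],None,fx=5,fy=5,interpolation=cv2.INTER_NEAREST))
```

```text
(no output)
```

View pics/c5.png

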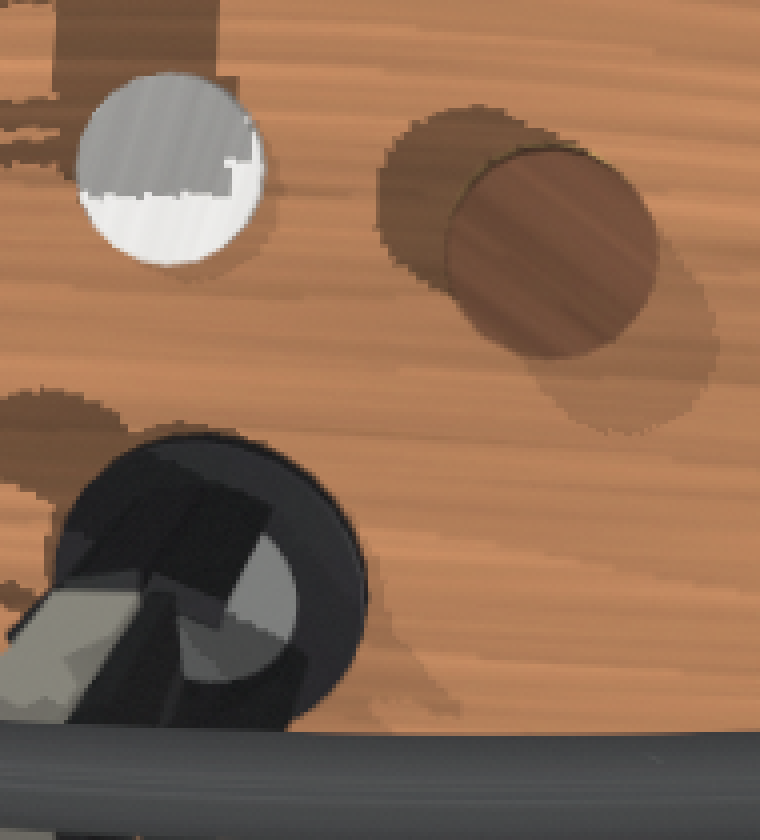

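View pics/c6.png

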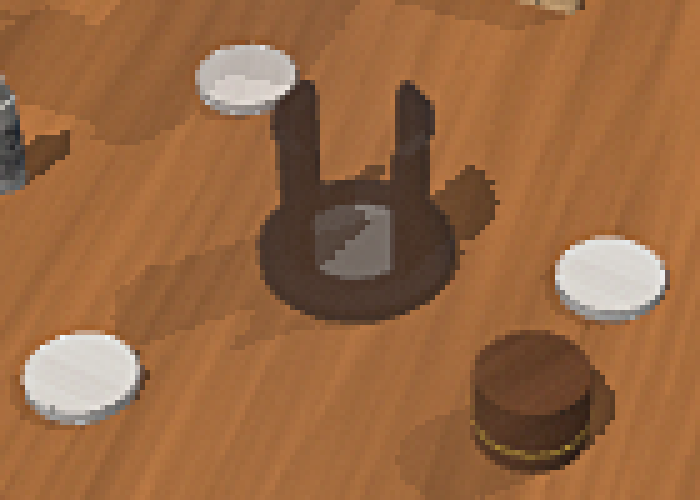

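```bash
python3 - <<'E'
from h import *
ps=pose();w=cap('wrist');print(ps[1])
def circ(xa,xb,ya,yb,z):
    f=lambda u,v:wonz(w,(160+u/4,90+v/4),z,ps)
    xm=(xa+xb)/2;ym=(ya+yb)/2
    P=[f(xa,ym),f(xb,ym),f(xm,ya),f(xm,yb)]
    print(((P[0]+P[1])/2).round(4),((P[2]+P[3])/2).round(4),np.linalg.norm(P[0]-P[1]).round(4),np.linalg.norm(P[2]-P[3]).round(4))
circ(445,658,148,360,.043);circ(76,265,72,266,.009)
E
python3 go.py 0.62 0.003 0.28 180
```

```text
[0.46717248 0.09812484 0.24437472]
[0.4406 0.1108 0.043 ] [0.4411 0.1107 0.043 ] 0.0594 0.0599
[ 0.426  -0.0068  0.009 ] [ 0.4263 -0.0065  0.009 ] 0.0607 0.0604
t 10.15 tcp [0.4672 0.0983 0.2443] rot [ 1.7999e+02  1.0000e-02 -1.7574e+02] w 0.0875 F [-0.1  0.9  0. ]
inc [-0.1453, -0.1063, -0.0357] [0.0001, 0.0002, 0.0744] rows 3.7
```

Call:
step_arm(
  increments=[
    [[-0.04, -0.03, -0.035], [0, 0, 0.074], 0],
    [[-0.08, -0.06, -0.035], [0, 0, 0.074], 0],
    [[-0.12, -0.09, -0.035], [0, 0, 0.074], 0],
    [[-0.145, -0.106, -0.035], [0, 0, 0.074], 0],
    [[-0.145, -0.106, -0.035], [0, 0, 0.074], 0],
    [[-0.145, -0.106, -0.035], [0, 0, 0.074], 0],
  ],
)

```text
time_s: 10.75
tcp_pos: [0.6196, 0.0021, 0.2777]
eef_rot: [-180.0, -0.1, 179.9]
contact_force: [-0.1, 0.3, -0.2]
gripper_width: 0.0876
```

Run:
```python
from h import *
r.capture('top')
ps=pose();w=cap('wrist','w6.png');print(ps)
for z in(.012,.098): print(wproj(w,(.565,.003,z),ps))
im=w['color'][:,:,::-1];cv2.imwrite('pics/c7.png',cv2.resize(im[90:240,200:380],None,fx=4,fy=4,interpolation=cv2.INTER_NEAREST))
```

```text
(array([[-9.99996341e-01,  2.24532215e-03, -1.50899116e-03],
       [ 2.24578025e-03,  9.99997433e-01, -3.01955959e-04],
       [ 1.50830930e-03, -3.05343717e-04, -9.99998816e-01]]), array([0.61908395, 0.00255472, 0.27836785]))
[285.21697216 125.34370254]
[285.2473578  129.35761512]
```

View pics/c7.png

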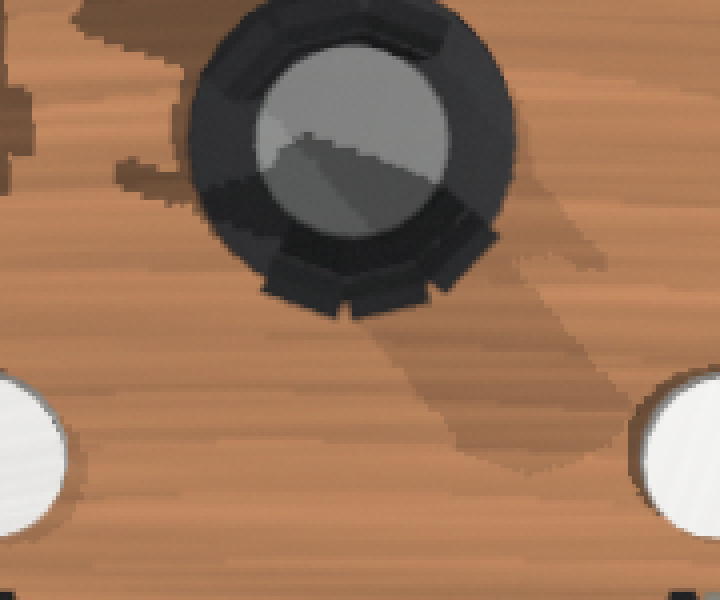

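View pics/w6.png

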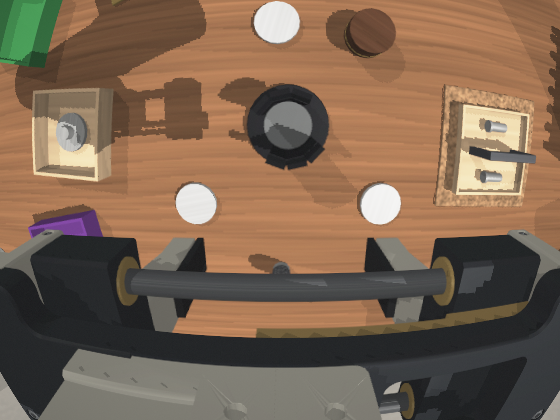

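Run:
```python
from h import *
ps=pose();w=cap('wrist');print(ps[1])
f=lambda u,v,z:wonz(w,(200+u/4,90+v/4),z,ps)
print('floor',(f(256,140,.012)+f(450,140,.012))/2,(f(353,43,.012)+f(353,237,.012))/2,np.linalg.norm(f(256,140,.012)-f(450,140,.012)),np.linalg.norm(f(353,43,.012)-f(353,237,.012)))
print('base',(f(189,140,.012)+f(515,140,.012))/2,np.linalg.norm(f(189,140,.012)-f(515,140,.012)))
A=[f(*p,.098) for p in [(262,290),(340,318),(347,318),(430,303),(440,292),(498,235)]]
print(np.array(A).round(4))
c=np.array([.564,.0015,.098])
for a in A: d=a-c;print(np.hypot(d[0],d[1]).round(4),np.degrees(np.arctan2(d[1],d[0])).round(1))
```

```text
[0.6188295  0.00291572 0.27897068]
floor [0.56437653 0.00736841 0.012     ] [0.56467657 0.00735338 0.012     ] 0.0630232969048749 0.06368665014564541
base [0.56403789 0.00708123 0.012     ] 0.1062493624394223
[[ 0.5999 -0.0175  0.098 ]
 [ 0.6075  0.003   0.098 ]
 [ 0.6075  0.0049  0.098 ]
 [ 0.6035  0.0269  0.098 ]
 [ 0.6005  0.0295  0.098 ]
 [ 0.5852  0.0446  0.098 ]]
0.0406 -27.9
0.0435 2.0
0.0436 4.5
0.0469 32.7
0.046 37.5
0.048 63.9
```

The wrist view puts the jig axis at about (0.5645, 0.0073). The near wall's facets centre on about 12°, so the jig yaw is about +12° and the tool yaw for the gaps is −168°. On the drum's position, the wrist view gives (0.4408, 0.1107).

```bash
python3 go.py 0.4408 0.1107 0.13 -168
```

```text
t 10.9 tcp [0.6187 0.0031 0.2794] rot [1.8000e+02 1.0000e-02 1.7989e+02] w 0.0878 F [ 0.   0.7 -0.6]
inc [0.1781, 0.1073, 0.1494] [0.0, 0.0001, -0.2114] rows 5.1
```

Call:
step_arm(
  increments=[
    [[0.035, 0.021, 0], [0, 0, -0.05], 0],
    [[0.07, 0.042, 0], [0, 0, -0.1], 0],
    [[0.11, 0.066, 0], [0, 0, -0.15], 0],
    [[0.145, 0.088, 0.01], [0, 0, -0.211], 0],
    [[0.178, 0.107, 0.04], [0, 0, -0.211], 0],
    [[0.178, 0.107, 0.08], [0, 0, -0.211], 0],
    [[0.178, 0.107, 0.11], [0, 0, -0.211], 0],
    [[0.178, 0.107, 0.12], [0, 0, -0.211], 0],
    [[0.178, 0.107, 0.12], [0, 0, -0.211], 0],
    [[0.178, 0.107, 0.12], [0, 0, -0.211], 0],
  ],
)

```text
time_s: 11.9
tcp_pos: [0.4425, 0.1108, 0.1607]
eef_rot: [180.0, 0.1, -168.1]
contact_force: [0.5, 0.0, 0.7]
gripper_width: 0.0876
```

```bash
python3 - <<'E'
from h import *
ps=pose();w=cap('wrist','w7.png');print(ps[1])
for z in(.043,): print([wproj(w,(.4408+30e-3*np.cos(t),.1107+.03*np.sin(t),z),ps).round() for t in np.arange(0,6.28,1.57)])
E
python3 go.py 0.4408 0.1107 0.026 -168
```

```text
[0.44249048 0.11081231 0.16073994]
[array([278., 225.]), array([318., 200.]), array([293., 160.]), array([252., 186.])]
t 11.95 tcp [0.4427 0.1109 0.1609] rot [ 1.7996e+02  1.4000e-01 -1.6812e+02] w 0.0878 F [-0.3 -0.4  0.3]
inc [0.0022, 0.0001, 0.1349] [0.0007, 0.0024, -0.0022] rows 2.7
```

View pics/w7.png

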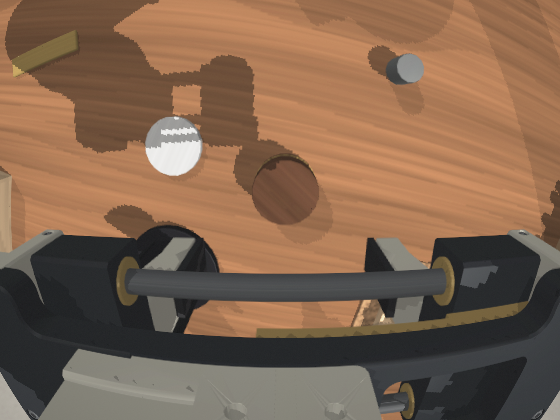

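Call:
step_arm(
  increments=[
    [[0.002, 0, 0.04], [0, 0, 0], 0],
    [[0.002, 0, 0.08], [0, 0, 0], 0],
    [[0.002, 0, 0.11], [0, 0, 0], 0],
    [[0.002, 0, 0.13], [0, 0, 0], 0],
    [[0.002, 0, 0.135], [0, 0, 0], 0],
    [[0.002, 0, 0.135], [0, 0, 0], 0.5],
    [[0.002, 0, 0.135], [0, 0, 0], 1],
    [[0.002, 0, 0.135], [0, 0, 0], 1],
    [[0.002, 0, 0.135], [0, 0, 0], 1],
    [[0.002, 0, 0.135], [0, 0, 0], 1],
  ],
  force=30,
)

```text
time_s: 12.95
tcp_pos: [0.4403, 0.1103, 0.0252]
eef_rot: [180.0, 0.1, -168.1]
contact_force: [-0.6, -0.7, 7.7]
gripper_width: 0.0593
```

Call:
step_arm(
  increments=[
    [[0, 0, 0], [0, 0, 0], 1],
    [[0, 0, 0], [0, 0, 0], 1],
    [[0, 0, 0], [0, 0, 0], 1],
  ],
)

```text
time_s: 13.25
tcp_pos: [0.4403, 0.1104, 0.0252]
eef_rot: [180.0, 0.1, -168.1]
contact_force: [-1.9, -0.3, 7.8]
gripper_width: 0.0598
```

```bash
python3 go.py 0.4408 0.1107 0.026 -168
```

```text
t 13.25 tcp [0.4403 0.1104 0.0252] rot [ 1.7996e+02  9.0000e-02 -1.6813e+02] w 0.0598 F [-1.9 -0.3  7.8]
inc [-0.0005, 0.0002, -0.0008] [0.0006, 0.0016, -0.0023] rows 0.0
```

Call:
step_arm(
  increments=[
    [[0, 0, -0.01], [0, 0, 0], 1],
    [[0, 0, -0.04], [0, 0, 0], 1],
    [[0, 0, -0.08], [0, 0, 0], 1],
    [[0, 0, -0.12], [0, 0, 0], 1],
    [[0, 0, -0.15], [0, 0, 0], 1],
    [[0, 0, -0.15], [0, 0, 0], 1],
    [[0, 0, -0.15], [0, 0, 0], 1],
  ],
)

```text
time_s: 13.95
tcp_pos: [0.4395, 0.11, 0.1751]
eef_rot: [179.9, 0.1, -168.2]
contact_force: [-0.7, -1.0, -1.7]
gripper_width: 0.059
```

```bash
python3 go.py 0.564 0.0073 0.175 -168;python3 - <<'E'
from h import *
b=cap('side','side8.png');w=cap('wrist','w8.png')
E
```

```text
t 13.95 tcp [0.4395 0.11   0.1751] rot [ 1.7993e+02  9.0000e-02 -1.6816e+02] w 0.059 F [-0.7 -1.  -1.7]
inc [-0.1008, -0.126, 0.0001] [0.0013, 0.0015, -0.0029] rows 3.2
```

View pics/side8.png

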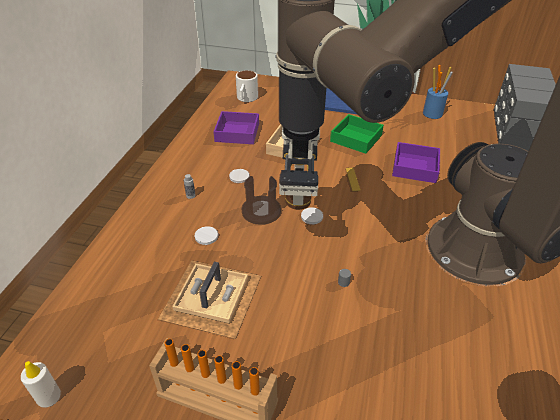

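View pics/w8.png

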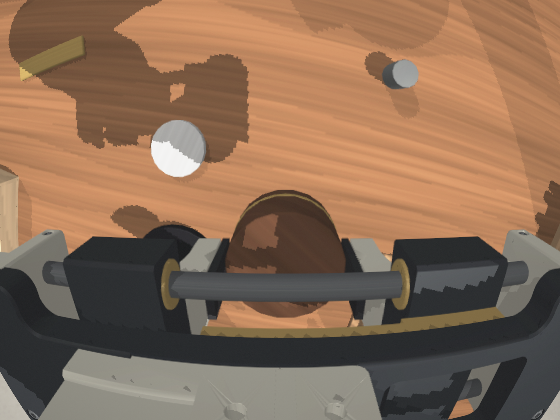

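Call:
step_arm(
  increments=[
    [[-0.03, -0.038, 0], [0, 0, 0], 1],
    [[-0.06, -0.076, 0], [0, 0, 0], 1],
    [[-0.085, -0.107, 0], [0, 0, 0], 1],
    [[-0.101, -0.126, 0], [0, 0, 0], 1],
    [[-0.101, -0.126, 0], [0, 0, 0], 1],
    [[-0.101, -0.126, 0], [0, 0, 0], 1],
    [[-0.101, -0.126, 0], [0, 0, 0], 1],
  ],
)

```text
time_s: 14.75
tcp_pos: [0.5634, 0.0074, 0.1732]
eef_rot: [-180.0, -0.1, -168.1]
contact_force: [0.7, -0.4, -2.1]
gripper_width: 0.0589
```

```bash
python3 go.py 0.564 0.0073 0.125 -168;python3 - <<'E'
from h import *
b=cap('side','side9.png');
cv2.imwrite('pics/c9.png',cv2.resize(b['color'][120:240,200:330,::-1],None,fx=5,fy=5,interpolation=cv2.INTER_CUBIC))
ps=pose();w=cap('wrist','w9.png')
cv2.imwrite('pics/c10.png',cv2.resize(w['color'][130:330,190:380,::-1],None,fx=4,fy=3,interpolation=cv2.INTER_CUBIC))
E
python3 go.py 0.564 0.0073 0.125 -168
```

```text
t 14.75 tcp [0.5634 0.0074 0.1732] rot [-1.8000e+02 -1.3000e-01 -1.6815e+02] w 0.0589 F [ 0.7 -0.4 -2.1]
inc [-0.0007, -0.0002, 0.0482] [-0.0001, -0.0022, -0.0025] rows 1.0
t 14.85 tcp [0.5637 0.0078 0.1741] rot [ 1.800e+02 -3.000e-02 -1.681e+02] w 0.0593 F [ 0.5  0.2 -0.7]
inc [-0.0002, -0.0006, 0.0491] [0.0001, -0.0006, -0.0017] rows 1.0
```

View pics/c9.png

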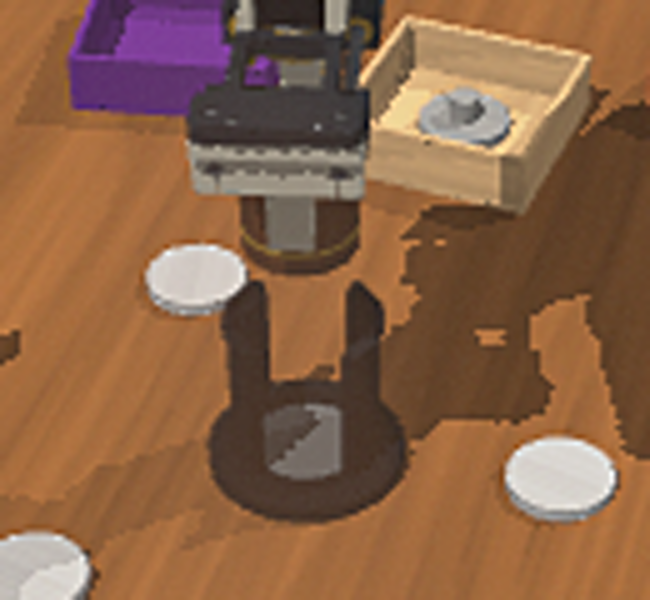

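View pics/c10.png

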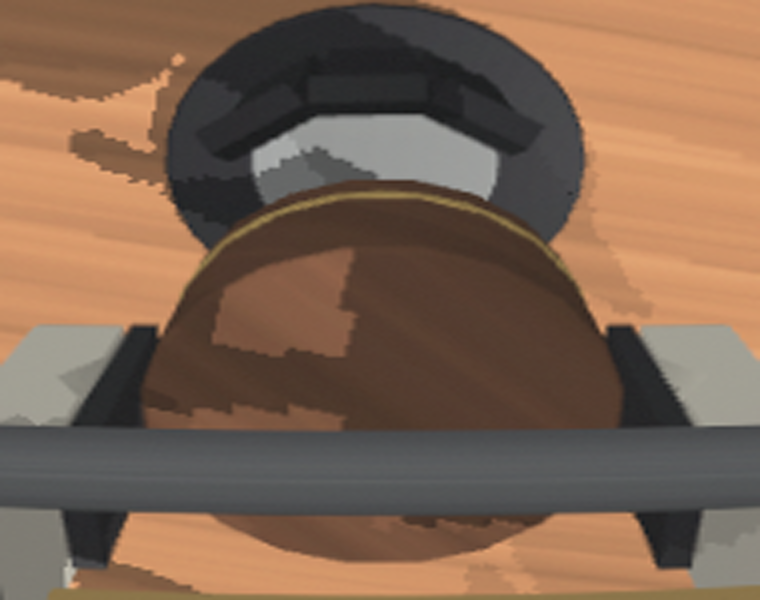

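```bash
python3 - <<'E'
from h import *
ps=pose();w=cap('wrist');Rt,p=ps
f=lambda u,v,z:Rt.T@(wonz(w,(190+u/4,130+v/3),z,ps)-p)
for a,b,v,z in [(167,585,160,.012),(200,542,138,.092),(305,435,75,.098),(250,498,160,.012)]:
    A,B=f(a,v,z),f(b,v,z);print(A.round(4),B.round(4),((A+B)/2).round(4))
print(f(376,4,.012)) # far base edge
print(wonz(w,(190+376/4,130+4/3),.012,ps))
E
python3 go.py 0.564 0.0073 0.125 -168
```

```text
[ 0.0007 -0.0544  0.1621] [0.0007 0.0522 0.1621] [ 0.0007 -0.0011  0.1621]
[ 0.0249 -0.0342  0.0821] [0.0249 0.0306 0.0821] [ 0.0249 -0.0018  0.0821]
[ 0.0417 -0.0137  0.0761] [0.0417 0.0099 0.0761] [ 0.0417 -0.0019  0.0761]
[ 0.0006 -0.033   0.1621] [0.0006 0.0298 0.1621] [ 0.0006 -0.0016  0.1621]
[ 0.05300233 -0.00104377  0.16210986]
[ 0.5119719  -0.00412326  0.012     ]
t 14.9 tcp [0.5639 0.0079 0.1743] rot [ 179.99   -0.   -168.09] w 0.0591 F [-0.1  0.1 -0.9]
inc [-0.0, -0.0006, 0.0493] [0.0001, -0.0001, -0.0016] rows 1.0
```

The jig sits about 1.5 mm to −y of the tool, so I'll correct that and go down to just inside the mouth.

Call:
step_arm(
  increments=[
    [[-0.0005, -0.0015, 0.02], [0, 0, 0], 1],
    [[-0.0005, -0.0015, 0.04], [0, 0, 0], 1],
    [[-0.0005, -0.0015, 0.05], [0, 0, 0], 1],
    [[-0.0005, -0.0015, 0.056], [0, 0, 0], 1],
    [[-0.0005, -0.0015, 0.062], [0, 0, 0], 1],
    [[-0.0005, -0.0015, 0.068], [0, 0, 0], 1],
    [[-0.0005, -0.0015, 0.068], [0, 0, 0], 1],
  ],
)

```text
time_s: 15.6
tcp_pos: [0.565, 0.006, 0.1058]
eef_rot: [180.0, -0.0, -168.2]
contact_force: [-1.0, 0.1, -2.3]
gripper_width: 0.0593
```

```bash
python3 go.py 0.564 0.0073 0.0375 -168;python3 - <<'E'
from h import *
b=cap('side','side9.png');
cv2.imwrite('pics/c11.png',cv2.resize(b['color'][120:240,200:330,::-1],None,fx=5,fy=5,interpolation=cv2.INTER_CUBIC))
E
```

```text
t 15.6 tcp [0.565  0.006  0.1058] rot [ 1.8000e+02 -3.0000e-02 -1.6815e+02] w 0.0593 F [-1.   0.1 -2.3]
inc [0.0007, 0.0015, 0.0683] [0.0, -0.0006, -0.0027] rows 1.4
```

View pics/c11.png

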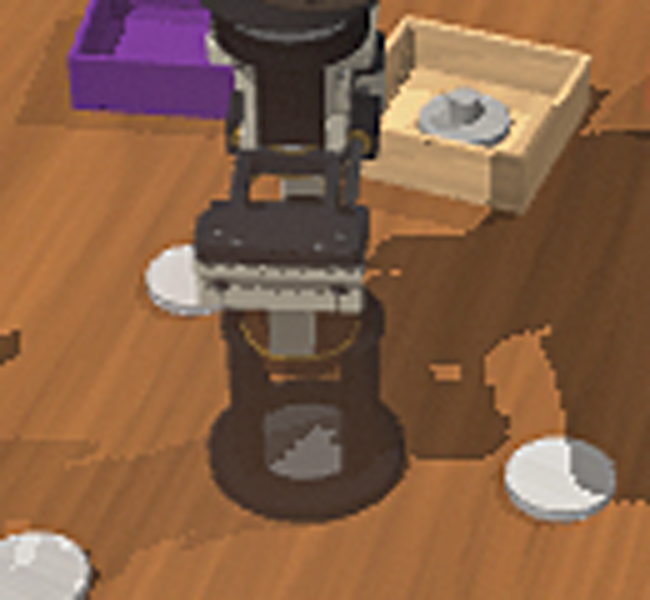

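The drum is entering between the walls without contact. I'll continue slowly.

Call:
step_arm(
  increments=[
    [[0, 0, 0.01], [0, 0, 0], 1],
    [[0, 0, 0.018], [0, 0, 0], 1],
    [[0, 0, 0.026], [0, 0, 0], 1],
    [[0, 0, 0.034], [0, 0, 0], 1],
    [[0, 0, 0.034], [0, 0, 0], 1],
  ],
)

```text
time_s: 16.15
tcp_pos: [0.5646, 0.0058, 0.0708]
eef_rot: [-180.0, -0.1, -168.2]
contact_force: [0.2, 0.1, -1.8]
gripper_width: 0.0592
```

```bash
python3 go.py 0.564 0.0073 0.0375 -168
```

```text
t 16.15 tcp [0.5646 0.0058 0.0708] rot [-1.7999e+02 -1.1000e-01 -1.6816e+02] w 0.0592 F [ 0.2  0.1 -1.8]
inc [0.0003, 0.0016, 0.0333] [-0.0001, -0.0019, -0.0028] rows 0.7
```

Call:
step_arm(
  increments=[
    [[0, 0, 0.01], [0, 0, 0], 1],
    [[0, 0, 0.018], [0, 0, 0], 1],
    [[0, 0, 0.026], [0, 0, 0], 1],
    [[0, 0, 0.03], [0, 0, 0], 1],
    [[0, 0, 0.033], [0, 0, 0], 1],
    [[0, 0, 0.033], [0, 0, 0], 1],
  ],
)

```text
time_s: 16.75
tcp_pos: [0.5652, 0.0059, 0.0389]
eef_rot: [-180.0, -0.0, -168.1]
contact_force: [-0.6, -0.7, -1.8]
gripper_width: 0.0591
```

```bash
python3 go.py 0.564 0.0073 0.0375 -168
```

```text
t 16.75 tcp [0.5652 0.0059 0.0389] rot [-1.8000e+02 -2.0000e-02 -1.6815e+02] w 0.0591 F [-0.6 -0.7 -1.8]
inc [0.0009, 0.0016, 0.0014] [-0.0001, -0.0003, -0.0026] rows 0.0
```

Call:
step_arm(
  increments=[
    [[0, 0, 0.001], [0, 0, 0], 1],
    [[0, 0, 0.002], [0, 0, 0], 1],
    [[0, 0, 0.002], [0, 0, 0], 1],
    [[0, 0, 0.002], [0, 0, 0], 0],
    [[0, 0, 0.002], [0, 0, 0], 0],
    [[0, 0, 0.002], [0, 0, 0], 0],
    [[0, 0, 0.002], [0, 0, 0], 0],
    [[0, 0, 0.002], [0, 0, 0], 0],
  ],
)

```text
time_s: 17.55
tcp_pos: [0.5653, 0.006, 0.0374]
eef_rot: [180.0, 0.0, -168.1]
contact_force: [-0.3, 0.3, 0.1]
gripper_width: 0.0871
```

```bash
python3 go.py 0.564 0.0073 0.2 -168
```

```text
t 17.55 tcp [0.5653 0.006  0.0374] rot [ 1.8000e+02  1.0000e-02 -1.6815e+02] w 0.0871 F [-0.3  0.3  0.1]
inc [0.001, 0.0016, -0.1626] [0.0, 0.0002, -0.0026] rows 3.3
```

Call:
step_arm(
  increments=[
    [[0, 0, -0.03], [0, 0, 0], 0],
    [[0, 0, -0.07], [0, 0, 0], 0],
    [[0, 0, -0.115], [0, 0, 0], 0],
    [[0, 0, -0.16], [0, 0, 0], 0],
    [[0, 0, -0.19], [0, 0, 0], 0],
    [[-0.04, 0, -0.2], [0, 0, 0], 0],
    [[-0.04, 0, -0.2], [0, 0, 0], 0],
    [[-0.04, 0, -0.2], [0, 0, 0], 0],
  ],
)

```text
time_s: 18.35
tcp_pos: [0.6045, 0.0143, 0.2367]
eef_rot: [180.0, -0.0, -168.2]
contact_force: [-0.0, 0.2, -0.7]
gripper_width: 0.0875
```

```bash
python3 go.py 0.70 0.134 0.19 -168;python3 - <<'E'
from h import *
r.capture('top')
ps=pose();w=cap('wrist','w12.png');b=cap('side','side12.png')
cv2.imwrite('pics/c12.png',cv2.resize(b['color'][140:250,180:330,::-1],None,fx=5,fy=5,interpolation=cv2.INTER_CUBIC))
E
```

```text
t 18.35 tcp [0.6045 0.0143 0.2367] rot [ 1.7999e+02 -4.0000e-02 -1.6817e+02] w 0.0875 F [-0.   0.2 -0.7]
inc [-0.118, 0.0976, 0.0467] [0.0002, -0.0007, -0.0029] rows 3.2
```

View pics/c12.png

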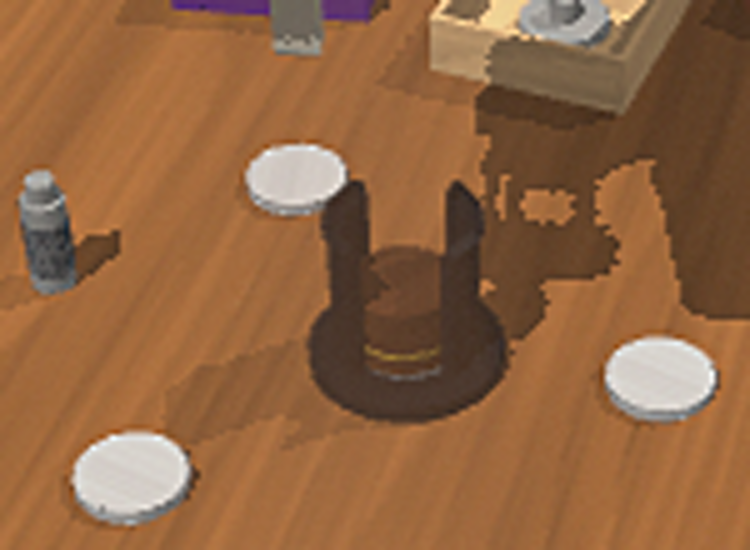

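View pics/w12.png

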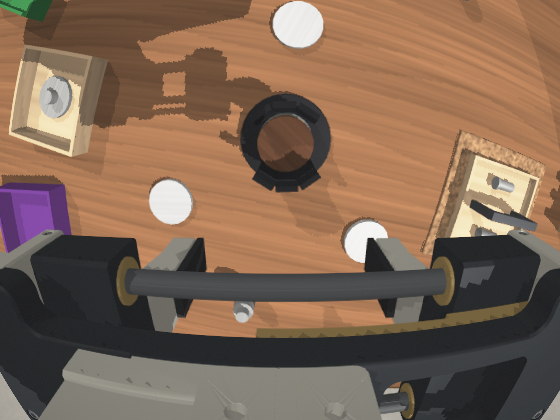

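The drum stands flat in the pocket (side crop (405,320)). The three spacers look unmoved. Next is the spacer near (0.674, 0.137).

Call:
step_arm(
  increments=[
    [[-0.04, 0.033, 0.01], [0, 0, 0], 0],
    [[-0.08, 0.066, 0.02], [0, 0, 0], 0],
    [[-0.118, 0.098, 0.047], [0, 0, 0], 0],
    [[-0.118, 0.098, 0.047], [0, 0, 0], 0],
    [[-0.118, 0.098, 0.047], [0, 0, 0], 0],
    [[-0.118, 0.098, 0.047], [0, 0, 0], 0],
  ],
)

```text
time_s: 19.1
tcp_pos: [0.6991, 0.1338, 0.1901]
eef_rot: [-180.0, -0.1, -168.1]
contact_force: [1.1, 0.5, 0.4]
gripper_width: 0.0878
```

```bash
cat > disc.py <<'E'
from h import *
import sys
r.capture('top')
z=float(sys.argv[1]) if len(sys.argv)>1 else .009
ps=pose();w=cap('wrist','wd.png');im=w['color'];hsv=cv2.cvtColor(im,cv2.COLOR_RGB2HSV)
m=(hsv[...,1]<60)&(hsv[...,2]>110);m[240:]=0
m=cv2.morphologyEx(m.astype(np.uint8),cv2.MORPH_OPEN,np.ones((3,3)))
print('tcp',ps[1].round(4))
for mm,st,ce in comps(m,600):
    c=cv2.findContours(mm.astype(np.uint8),0,1)[0][0][:,0]
    P=np.array([wonz(w,p,z,ps)[:2] for p in c.astype(float)])
    A=np.c_[2*P,np.ones(len(P))];s=np.linalg.lstsq(A,(P**2).sum(1),rcond=None)[0];rad=np.sqrt(s[2]+s[0]**2+s[1]**2)
    res=np.abs(np.hypot(*(P-s[:2]).T)-rad).max()
    print(st,ce.round(1),'c',s[:2].round(4),'R',rad.round(4),'res',res.round(4))
E
python3 disc.py
```

```text
tcp [0.6993 0.1335 0.191 ]
[  61   93   38   50 1481] [ 79.4 117.5] c [ 0.6717 -0.1239] R 0.0293 res 0.0019
[ 267  128   56   57 2500] [294.3 156.1] c [0.6728 0.1379] R 0.0295 res 0.0008
```

View pics/wd.png

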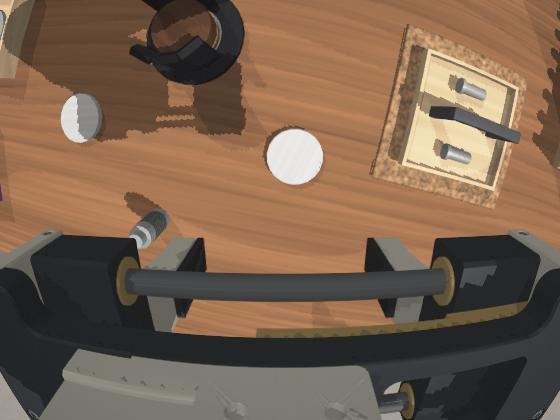

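```bash
python3 go.py 0.6728 0.1379 0.003 -168
```

```text
t 19.2 tcp [0.6994 0.1334 0.1915] rot [ 1.8000e+02  7.0000e-02 -1.6819e+02] w 0.0872 F [-0.1 -0.3  0.7]
inc [0.0254, 0.0099, 0.1885] [0.0001, 0.0012, -0.0032] rows 3.8
```

Call:
step_arm(
  increments=[
    [[0.015, 0.006, 0.03], [0, 0, -0.003], 0],
    [[0.025, 0.01, 0.07], [0, 0, -0.003], 0.1],
    [[0.025, 0.01, 0.11], [0, 0, -0.003], 0.1],
    [[0.025, 0.01, 0.145], [0, 0, -0.003], 0.1],
    [[0.025, 0.01, 0.165], [0, 0, -0.003], 0.1],
    [[0.025, 0.01, 0.175], [0, 0, -0.003], 0.1],
    [[0.025, 0.01, 0.178], [0, 0, -0.003], 0.1],
    [[0.025, 0.01, 0.178], [0, 0, -0.003], 0.1],
  ],
)

```text
time_s: 20.0
tcp_pos: [0.6739, 0.1388, 0.0136]
eef_rot: [180.0, 0.1, -168.0]
contact_force: [1.0, -0.1, -0.7]
gripper_width: 0.079
```

```bash
python3 go.py 0.6728 0.1379 0.003 -168
```

```text
t 20.0 tcp [0.6739 0.1388 0.0136] rot [ 1.7999e+02  9.0000e-02 -1.6799e+02] w 0.079 F [ 1.  -0.1 -0.7]
inc [0.0013, -0.0007, 0.0106] [0.0002, 0.0016, 0.0001] rows 0.2
```

Call:
step_arm(
  increments=[
    [[0.001, -0.0005, 0.006], [0, 0, 0], 0.1],
    [[0.001, -0.0005, 0.0105], [0, 0, 0], 0.1],
    [[0.001, -0.0005, 0.0105], [0, 0, 0], 1],
    [[0.001, -0.0005, 0.0105], [0, 0, 0], 1],
    [[0.001, -0.0005, 0.0105], [0, 0, 0], 1],
    [[0.001, -0.0005, 0.0105], [0, 0, 0], 1],
    [[0.001, -0.0005, 0.0105], [0, 0, 0], 1],
    [[0.001, -0.0005, 0.0105], [0, 0, 0], 1],
  ],
  force=30,
)

```text
time_s: 20.8
tcp_pos: [0.6725, 0.1384, 0.002]
eef_rot: [180.0, 0.0, -168.0]
contact_force: [-0.2, 0.3, 1.4]
gripper_width: 0.0588
```

```bash
python3 go.py 0.565 0.006 0.13 -168
```

```text
t 20.8 tcp [0.6725 0.1384 0.002 ] rot [ 1.8000e+02  2.0000e-02 -1.6797e+02] w 0.0588 F [-0.2  0.3  1.4]
inc [0.1327, -0.1071, -0.128] [0.0, 0.0004, 0.0005] rows 4.3
```

Call:
step_arm(
  increments=[
    [[0, 0, -0.02], [0, 0, 0], 1],
    [[0, 0, -0.06], [0, 0, 0], 1],
    [[0, 0, -0.1], [0, 0, 0], 1],
    [[0, 0, -0.13], [0, 0, 0], 1],
    [[0.03, -0.024, -0.135], [0, 0, 0], 1],
    [[0.06, -0.048, -0.135], [0, 0, 0], 1],
    [[0.095, -0.077, -0.135], [0, 0, 0], 1],
    [[0.12, -0.097, -0.135], [0, 0, 0], 1],
    [[0.133, -0.107, -0.135], [0, 0, 0], 1],
    [[0.133, -0.107, -0.135], [0, 0, 0], 1],
  ],
)

```text
time_s: 21.8
tcp_pos: [0.5633, 0.0046, 0.1372]
eef_rot: [180.0, 0.0, -168.1]
contact_force: [1.3, 0.4, 0.1]
gripper_width: 0.0589
```

```bash
python3 go.py 0.565 0.006 0.10 -168;python3 - <<'E'
from h import *
r.capture('top');w=cap('wrist','w14.png')
E
python3 go.py 0.565 0.006 0.10 -168
```

```text
t 21.8 tcp [0.5633 0.0046 0.1372] rot [ 1.7999e+02  1.0000e-02 -1.6807e+02] w 0.0589 F [1.3 0.4 0.1]
inc [-0.0019, 0.0011, 0.0372] [0.0002, 0.0001, -0.0012] rows 0.7
t 21.9 tcp [0.5652 0.0061 0.1371] rot [ 1.80e+02  6.00e-02 -1.68e+02] w 0.0589 F [ 0.6  0.1 -1. ]
inc [0.0002, -0.0, 0.0371] [0.0, 0.001, 0.0] rows 0.7
```

View pics/w14.png

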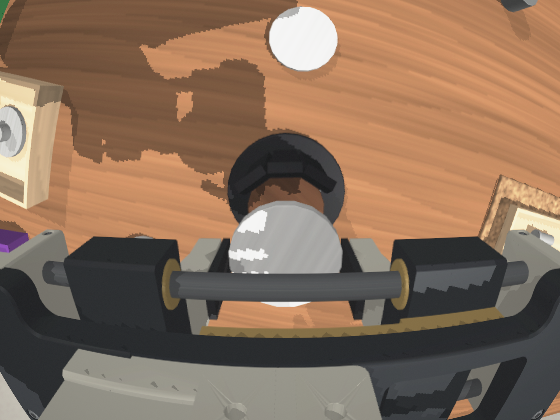

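Call:
step_arm(
  increments=[
    [[0, 0, 0.02], [0, 0, 0], 1],
    [[0, 0, 0.035], [0, 0, 0], 1],
    [[0, 0, 0.043], [0, 0, 0], 1],
    [[0, 0, 0.05], [0, 0, 0], 1],
    [[0, 0, 0.057], [0, 0, 0], 1],
    [[0, 0, 0.064], [0, 0, 0], 1],
    [[0, 0, 0.071], [0, 0, 0], 1],
    [[0, 0, 0.071], [0, 0, 0], 1],
  ],
)

```text
time_s: 22.7
tcp_pos: [0.564, 0.0058, 0.0648]
eef_rot: [-180.0, -0.1, -168.0]
contact_force: [-0.6, 0.6, -1.0]
gripper_width: 0.0589
```

```bash
python3 go.py 0.565 0.006 0.057 -168
```

```text
t 22.7 tcp [0.564  0.0058 0.0648] rot [-1.8000e+02 -9.0000e-02 -1.6799e+02] w 0.0589 F [-0.6  0.6 -1. ]
inc [-0.0011, -0.0, 0.0078] [-0.0, -0.0015, 0.0001] rows 0.2
```

Call:
step_arm(
  increments=[
    [[-0.0005, 0, 0.004], [0, 0, 0], 1],
    [[-0.0005, 0, 0.006], [0, 0, 0], 1],
    [[-0.0005, 0, 0.0075], [0, 0, 0], 1],
    [[-0.0005, 0, 0.0075], [0, 0, 0], 1],
    [[-0.0005, 0, 0.0075], [0, 0, 0], 0],
    [[-0.0005, 0, 0.0075], [0, 0, 0], 0],
    [[-0.0005, 0, 0.0075], [0, 0, 0], 0],
    [[-0.0005, 0, 0.0075], [0, 0, 0], 0],
    [[-0.0005, 0, 0.0075], [0, 0, 0], 0],
  ],
)

```text
time_s: 23.6
tcp_pos: [0.5651, 0.006, 0.0584]
eef_rot: [180.0, 0.0, -168.0]
contact_force: [0.4, -0.4, 0.3]
gripper_width: 0.0869
```

```bash
python3 go.py 0.70 -0.12 0.2 -168
```

```text
t 23.6 tcp [0.5651 0.006  0.0584] rot [ 1.8000e+02  1.0000e-02 -1.6798e+02] w 0.0869 F [ 0.4 -0.4  0.3]
inc [-0.1057, -0.1514, -0.1416] [0.0, 0.0002, 0.0004] rows 4.7
```

Call:
step_arm(
  increments=[
    [[0, 0, -0.03], [0, 0, 0], 0],
    [[0, 0, -0.07], [0, 0, 0], 0],
    [[0, 0, -0.11], [0, 0, 0], 0],
    [[-0.02, -0.03, -0.14], [0, 0, 0], 0],
    [[-0.045, -0.065, -0.14], [0, 0, 0], 0],
    [[-0.07, -0.1, -0.14], [0, 0, 0], 0],
    [[-0.095, -0.136, -0.14], [0, 0, 0], 0],
    [[-0.106, -0.151, -0.14], [0, 0, 0], 0],
    [[-0.106, -0.151, -0.14], [0, 0, 0], 0],
    [[-0.106, -0.151, -0.14], [0, 0, 0], 0],
  ],
)

```text
time_s: 24.6
tcp_pos: [0.6998, -0.1199, 0.1974]
eef_rot: [180.0, -0.1, -168.0]
contact_force: [0.1, 0.2, 0.7]
gripper_width: 0.0874
```

```bash
python3 disc.py;python3 - <<'E'
from h import *
b=cap('side','side15.png')
cv2.imwrite('pics/c15.png',cv2.resize(b['color'][140:250,180:330,::-1],None,fx=5,fy=5,interpolation=cv2.INTER_CUBIC))
E
python3 go.py 0.672 -0.124 0.01 -168
```

```text
tcp [ 0.6997 -0.1194  0.1979]
[ 111    0   46   49 1379] [132.4  22.5] c [ 0.5555 -0.3269] R 0.0253 res 0.0246
[ 413   56   56   60 2484] [441.   84.4] c [0.5532 0.0315] R 0.0346 res 0.0078
[ 258  125   56   56 2422] [285.8 152.3] c [ 0.6718 -0.1245] R 0.0296 res 0.0008
t 24.75 tcp [ 0.6997 -0.1189  0.1987] rot [ 1.8000e+02  1.0000e-02 -1.6793e+02] w 0.0878 F [-0.   0.1  0.1]
inc [0.0282, 0.0008, 0.1887] [0.0001, 0.0003, 0.0011] rows 3.8
```

View pics/c15.png

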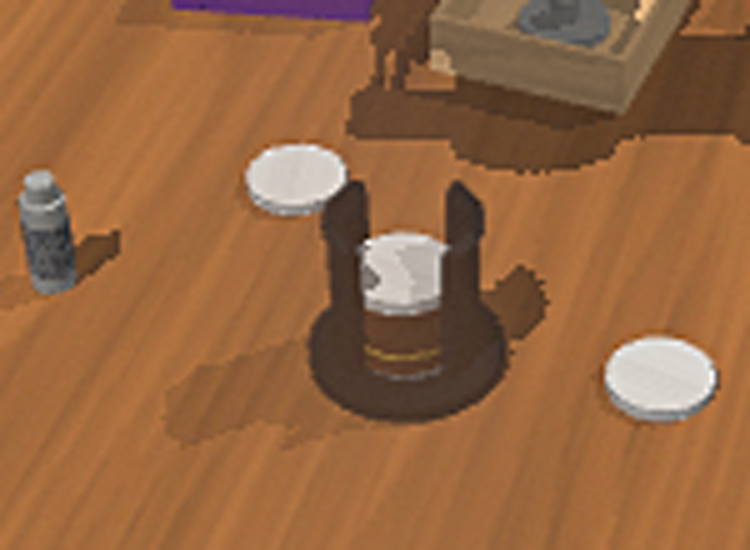

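View pics/wd.png

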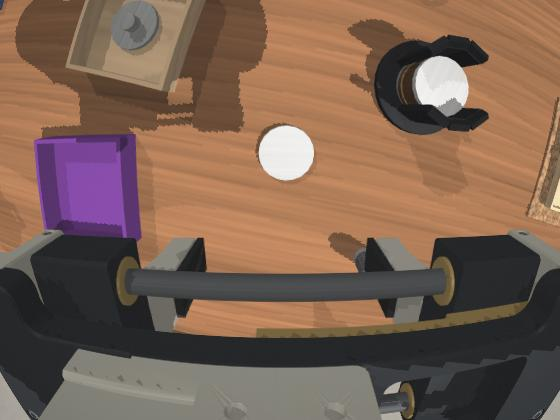

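Call:
step_arm(
  increments=[
    [[0.015, 0, 0.03], [0, 0, 0], 0],
    [[0.028, 0.0005, 0.07], [0, 0, 0], 0.1],
    [[0.028, 0.0005, 0.11], [0, 0, 0], 0.1],
    [[0.028, 0.0005, 0.145], [0, 0, 0], 0.1],
    [[0.028, 0.0005, 0.17], [0, 0, 0], 0.1],
    [[0.028, 0.0005, 0.183], [0, 0, 0], 0.1],
    [[0.028, 0.0005, 0.186], [0, 0, 0], 0.1],
    [[0.028, 0.0005, 0.186], [0, 0, 0], 0.1],
  ],
)

```text
time_s: 25.55
tcp_pos: [0.6732, -0.1246, 0.0131]
eef_rot: [-180.0, 0.0, -167.9]
contact_force: [-0.2, 0.1, 0.3]
gripper_width: 0.079
```

```bash
python3 go.py 0.6718 -0.1245 0.0025 -168
```

```text
t 25.55 tcp [ 0.6732 -0.1246  0.0131] rot [-1.7998e+02  5.0000e-02 -1.6794e+02] w 0.079 F [-0.2  0.1  0.3]
inc [0.0013, 0.0004, 0.0106] [-0.0003, 0.0008, 0.0011] rows 0.2
```

Call:
step_arm(
  increments=[
    [[0.001, 0.0005, 0.006], [0, 0, 0], 0.1],
    [[0.001, 0.0005, 0.0105], [0, 0, 0], 0.1],
    [[0.001, 0.0005, 0.0105], [0, 0, 0], 1],
    [[0.001, 0.0005, 0.0105], [0, 0, 0], 1],
    [[0.001, 0.0005, 0.0105], [0, 0, 0], 1],
    [[0.001, 0.0005, 0.0105], [0, 0, 0], 1],
    [[0.001, 0.0005, 0.0105], [0, 0, 0], 1],
    [[0.001, 0.0005, 0.0105], [0, 0, 0], 1],
  ],
)

```text
time_s: 26.35
tcp_pos: [0.6718, -0.1247, 0.0021]
eef_rot: [-180.0, 0.0, -168.0]
contact_force: [0.6, 1.1, 2.8]
gripper_width: 0.0588
```

```bash
python3 go.py 0.565 0.006 0.135 -168
```

```text
t 26.35 tcp [ 0.6718 -0.1247  0.0021] rot [-1.7999e+02  3.0000e-02 -1.6798e+02] w 0.0588 F [0.6 1.1 2.8]
inc [0.0772, 0.1501, -0.133] [-0.0001, 0.0005, 0.0004] rows 4.3
```

Call:
step_arm(
  increments=[
    [[0, 0, -0.02], [0, 0, 0], 1],
    [[0, 0, -0.06], [0, 0, 0], 1],
    [[0, 0, -0.1], [0, 0, 0], 1],
    [[0, 0, -0.13], [0, 0, 0], 1],
    [[0.015, 0.03, -0.135], [0, 0, 0], 1],
    [[0.033, 0.065, -0.135], [0, 0, 0], 1],
    [[0.053, 0.103, -0.135], [0, 0, 0], 1],
    [[0.069, 0.135, -0.135], [0, 0, 0], 1],
    [[0.077, 0.15, -0.135], [0, 0, 0], 1],
    [[0.077, 0.15, -0.135], [0, 0, 0], 1],
  ],
)

```text
time_s: 27.35
tcp_pos: [0.5639, 0.0074, 0.1372]
eef_rot: [180.0, 0.0, -167.9]
contact_force: [0.6, 1.0, -0.4]
gripper_width: 0.0589
```

```bash
python3 -c "
from h import *
r.capture('top');w=cap('wrist','w16.png')"
python3 go.py 0.565 0.006 0.067 -168
```

```text
t 27.45 tcp [0.5654 0.0062 0.1371] rot [-1.7999e+02  4.0000e-02 -1.6792e+02] w 0.0589 F [ 0.6 -0.8 -0.5]
inc [0.0005, -0.0001, 0.0701] [-0.0001, 0.0006, 0.0014] rows 1.4
```

View pics/w16.png

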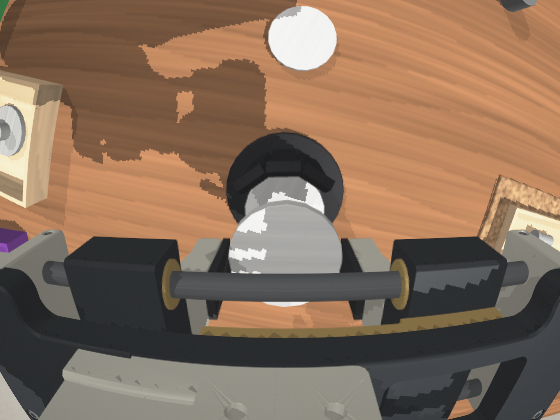

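The held spacer is aligned with the jig. I'll lower it to TCP 0.067.

Call:
step_arm(
  increments=[
    [[0, 0, 0.02], [0, 0, 0], 1],
    [[0, 0, 0.035], [0, 0, 0], 1],
    [[0, 0, 0.043], [0, 0, 0], 1],
    [[0, 0, 0.05], [0, 0, 0], 1],
    [[0, 0, 0.057], [0, 0, 0], 1],
    [[0, 0, 0.062], [0, 0, 0], 1],
    [[0, 0, 0.062], [0, 0, 0], 1],
    [[0, 0, 0.062], [0, 0, 0], 1],
  ],
)

```text
time_s: 28.25
tcp_pos: [0.5653, 0.006, 0.075]
eef_rot: [-180.0, 0.0, -168.0]
contact_force: [-0.1, 0.0, -0.0]
gripper_width: 0.059
```

```bash
python3 go.py 0.565 0.006 0.067 -168
```

```text
t 28.25 tcp [0.5653 0.006  0.075 ] rot [-1.7999e+02  2.0000e-02 -1.6797e+02] w 0.059 F [-0.1  0.  -0. ]
inc [0.0003, 0.0, 0.008] [-0.0001, 0.0003, 0.0005] rows 0.2
```

Call:
step_arm(
  increments=[
    [[0, 0, 0.004], [0, 0, 0], 1],
    [[0, 0, 0.006], [0, 0, 0], 1],
    [[0, 0, 0.0075], [0, 0, 0], 1],
    [[0, 0, 0.0075], [0, 0, 0], 1],
    [[0, 0, 0.0075], [0, 0, 0], 0],
    [[0, 0, 0.0075], [0, 0, 0], 0],
    [[0, 0, 0.0075], [0, 0, 0], 0],
    [[0, 0, 0.0075], [0, 0, 0], 0],
    [[0, 0, 0.0075], [0, 0, 0], 0],
  ],
)

```text
time_s: 29.15
tcp_pos: [0.5651, 0.006, 0.0674]
eef_rot: [180.0, 0.0, -168.0]
contact_force: [-0.0, 0.2, 0.8]
gripper_width: 0.0871
```

```bash
python3 go.py 0.454 -0.005 0.2 -168
```

```text
t 29.15 tcp [0.5651 0.006  0.0674] rot [ 1.8000e+02  1.0000e-02 -1.6798e+02] w 0.0871 F [-0.   0.2  0.8]
inc [0.1109, 0.0123, -0.1326] [0.0, 0.0002, 0.0004] rows 3.5
```

Call:
step_arm(
  increments=[
    [[0, 0, -0.03], [0, 0, 0], 0],
    [[0, 0, -0.07], [0, 0, 0], 0],
    [[0, 0, -0.11], [0, 0, 0], 0],
    [[0.03, 0.003, -0.132], [0, 0, 0], 0],
    [[0.07, 0.008, -0.132], [0, 0, 0], 0],
    [[0.1, 0.011, -0.132], [0, 0, 0], 0],
    [[0.111, 0.012, -0.132], [0, 0, 0], 0],
    [[0.111, 0.012, -0.132], [0, 0, 0], 0],
    [[0.111, 0.012, -0.132], [0, 0, 0], 0],
  ],
)

```text
time_s: 30.05
tcp_pos: [0.4548, -0.0051, 0.1997]
eef_rot: [-180.0, 0.1, -168.0]
contact_force: [-0.1, -0.2, 0.4]
gripper_width: 0.0874
```

```bash
python3 disc.py;python3 - <<'E'
from h import *
b=cap('side','side17.png')
cv2.imwrite('pics/c17.png',cv2.resize(b['color'][140:250,180:330,::-1],None,fx=5,fy=5,interpolation=cv2.INTER_CUBIC))
E
python3 go.py 0.426 -0.0067 0.01 -168
```

```text
tcp [ 0.455  -0.0051  0.1995]
[ 261  123   55   55 2400] [288.  150.3] c [ 0.4249 -0.0083] R 0.0295 res 0.0007
[  29  185   33   47 1060] [ 44.  207.7] c [ 0.5622 -0.3269] R 0.0324 res 0.0104
t 30.2 tcp [ 0.4548 -0.0052  0.199 ] rot [-1.7999e+02 -3.0000e-02 -1.6798e+02] w 0.0878 F [ 0.1  0.6 -0.3]
inc [0.0284, 0.0046, 0.189] [-0.0002, -0.0004, 0.0003] rows 3.8
```

View pics/c17.png

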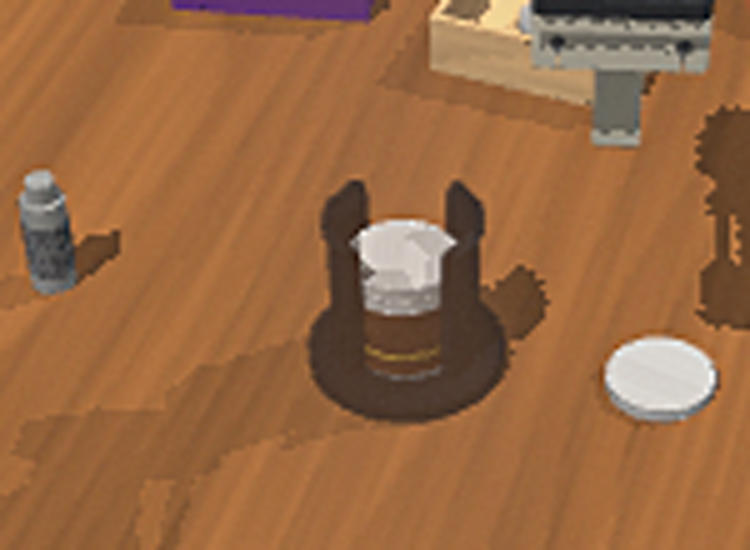

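View pics/wd.png

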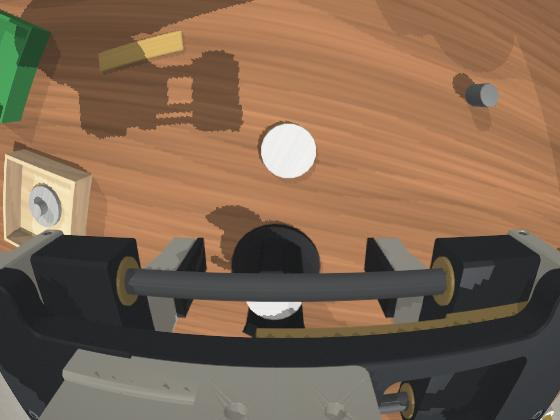

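Call:
step_arm(
  increments=[
    [[0.015, 0.002, 0.03], [0, 0, 0], 0],
    [[0.0295, 0.003, 0.07], [0, 0, 0], 0.1],
    [[0.0295, 0.003, 0.11], [0, 0, 0], 0.1],
    [[0.0295, 0.003, 0.145], [0, 0, 0], 0.1],
    [[0.0295, 0.003, 0.17], [0, 0, 0], 0.1],
    [[0.0295, 0.003, 0.183], [0, 0, 0], 0.1],
    [[0.0295, 0.003, 0.186], [0, 0, 0], 0.1],
    [[0.0295, 0.003, 0.186], [0, 0, 0], 0.1],
  ],
)

```text
time_s: 31.0
tcp_pos: [0.4247, -0.0087, 0.0128]
eef_rot: [-180.0, -0.1, -168.0]
contact_force: [-0.6, -0.5, 0.5]
gripper_width: 0.0787
```

```bash
python3 go.py 0.4249 -0.0083 0.0025 -168
```

```text
t 31.0 tcp [ 0.4247 -0.0087  0.0128] rot [-1.7997e+02 -1.0000e-01 -1.6798e+02] w 0.0787 F [-0.6 -0.5  0.5]
inc [-0.0003, 0.0003, 0.0103] [-0.0005, -0.0017, 0.0004] rows 0.2
```

Call:
step_arm(
  increments=[
    [[0, 0, 0.006], [0, 0, 0], 0.1],
    [[0, 0, 0.0105], [0, 0, 0], 0.1],
    [[0, 0, 0.0105], [0, 0, 0], 1],
    [[0, 0, 0.0105], [0, 0, 0], 1],
    [[0, 0, 0.0105], [0, 0, 0], 1],
    [[0, 0, 0.0105], [0, 0, 0], 1],
    [[0, 0, 0.0105], [0, 0, 0], 1],
    [[0, 0, 0.0105], [0, 0, 0], 1],
  ],
)

```text
time_s: 31.8
tcp_pos: [0.4247, -0.0085, 0.003]
eef_rot: [180.0, 0.0, -168.0]
contact_force: [-0.8, 0.3, 4.3]
gripper_width: 0.0587
```

```bash
python3 go.py 0.565 0.006 0.137 -168
```

```text
t 31.8 tcp [ 0.4247 -0.0085  0.003 ] rot [ 1.7999e+02  3.0000e-02 -1.6797e+02] w 0.0587 F [-0.8  0.3  4.3]
inc [-0.1403, -0.0151, -0.1339] [0.0001, 0.0006, 0.0004] rows 3.9
```

Call:
step_arm(
  increments=[
    [[0, 0, -0.02], [0, 0, 0], 1],
    [[0, 0, -0.06], [0, 0, 0], 1],
    [[0, 0, -0.1], [0, 0, 0], 1],
    [[0, 0, -0.13], [0, 0, 0], 1],
    [[-0.03, -0.003, -0.135], [0, 0, 0], 1],
    [[-0.07, -0.008, -0.135], [0, 0, 0], 1],
    [[-0.11, -0.012, -0.135], [0, 0, 0], 1],
    [[-0.14, -0.015, -0.135], [0, 0, 0], 1],
    [[-0.14, -0.015, -0.135], [0, 0, 0], 1],
    [[-0.14, -0.015, -0.135], [0, 0, 0], 1],
  ],
)

```text
time_s: 32.8
tcp_pos: [0.5641, 0.0057, 0.1366]
eef_rot: [180.0, -0.1, -168.0]
contact_force: [0.3, -0.6, -0.6]
gripper_width: 0.0589
```

```bash
python3 -c "
from h import *
r.capture('top');w=cap('wrist','w18.png')"
python3 go.py 0.565 0.006 0.077 -168
```

```text
t 32.9 tcp [0.5635 0.0057 0.1373] rot [ 1.7999e+02 -7.0000e-02 -1.6799e+02] w 0.0589 F [ 0.4  0.4 -0.7]
inc [-0.0017, -0.0, 0.0603] [0.0001, -0.0013, 0.0001] rows 1.2
```

View pics/w18.png

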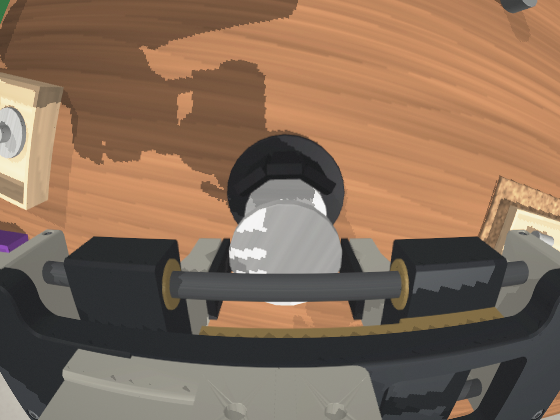

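Call:
step_arm(
  increments=[
    [[-0.0015, 0, 0.02], [0, 0, 0], 1],
    [[-0.0015, 0, 0.032], [0, 0, 0], 1],
    [[-0.0015, 0, 0.04], [0, 0, 0], 1],
    [[-0.0015, 0, 0.047], [0, 0, 0], 1],
    [[-0.0015, 0, 0.052], [0, 0, 0], 1],
    [[-0.0015, 0, 0.052], [0, 0, 0], 1],
    [[-0.0015, 0, 0.052], [0, 0, 0], 1],
  ],
)

```text
time_s: 33.6
tcp_pos: [0.5656, 0.0061, 0.0857]
eef_rot: [-180.0, -0.1, -168.0]
contact_force: [-1.3, 0.4, -2.4]
gripper_width: 0.0588
```

```bash
python3 go.py 0.565 0.006 0.077 -168
```

```text
t 33.6 tcp [0.5656 0.0061 0.0857] rot [-1.8000e+02 -6.0000e-02 -1.6798e+02] w 0.0588 F [-1.3  0.4 -2.4]
inc [0.0006, -0.0, 0.0087] [-0.0, -0.001, 0.0003] rows 0.2
```

Call:
step_arm(
  increments=[
    [[0.0005, 0, 0.004], [0, 0, 0], 1],
    [[0.0005, 0, 0.007], [0, 0, 0], 1],
    [[0.0005, 0, 0.0085], [0, 0, 0], 1],
    [[0.0005, 0, 0.0085], [0, 0, 0], 1],
    [[0.0005, 0, 0.0085], [0, 0, 0], 0],
    [[0.0005, 0, 0.0085], [0, 0, 0], 0],
    [[0.0005, 0, 0.0085], [0, 0, 0], 0],
    [[0.0005, 0, 0.0085], [0, 0, 0], 0],
    [[0.0005, 0, 0.0085], [0, 0, 0], 0],
  ],
)

```text
time_s: 34.5
tcp_pos: [0.5657, 0.0062, 0.0774]
eef_rot: [180.0, 0.0, -168.0]
contact_force: [-0.7, -1.1, -0.6]
gripper_width: 0.0867
```

```bash
python3 go.py 0.59 -0.315 0.22 -168
```

```text
t 34.5 tcp [0.5657 0.0062 0.0774] rot [ 1.8000e+02  3.0000e-02 -1.6798e+02] w 0.0867 F [-0.7 -1.1 -0.6]
inc [0.0431, -0.3192, -0.1426] [0.0, 0.0004, 0.0004] rows 7.0
```

Call:
step_arm(
  increments=[
    [[0, 0, -0.03], [0, 0, 0], 0],
    [[0, 0, -0.07], [0, 0, 0], 0],
    [[0, 0, -0.11], [0, 0, 0], 0.3],
    [[0.005, -0.04, -0.14], [0, 0, 0], 0.5],
    [[0.011, -0.085, -0.14], [0, 0, 0], 0.5],
    [[0.018, -0.13, -0.14], [0, 0, 0], 0.5],
    [[0.024, -0.175, -0.14], [0, 0, 0], 0.5],
    [[0.03, -0.22, -0.14], [0, 0, 0], 0.5],
    [[0.036, -0.265, -0.14], [0, 0, 0], 0.5],
    [[0.043, -0.31, -0.14], [0, 0, 0], 0.5],
  ],
)

```text
time_s: 35.5
tcp_pos: [0.588, -0.3079, 0.2173]
eef_rot: [-180.0, 0.0, -168.0]
contact_force: [1.7, 0.6, -0.1]
gripper_width: 0.0438
```

Call:
step_arm(
  increments=[
    [[0, -0.01, 0], [0, 0, 0], 0.5],
    [[0, -0.01, 0], [0, 0, 0], 0.5],
    [[0, -0.01, 0], [0, 0, 0], 0.5],
  ],
)

```text
time_s: 35.8
tcp_pos: [0.5899, -0.3154, 0.2169]
eef_rot: [180.0, -0.0, -168.0]
contact_force: [0.1, -0.8, 0.6]
gripper_width: 0.0439
```

```bash
python3 disc.py 0.013;python3 - <<'E'
from h import *
b=cap('side','side19.png')
cv2.imwrite('pics/c19.png',cv2.resize(b['color'][140:250,180:330,::-1],None,fx=5,fy=5,interpolation=cv2.INTER_CUBIC))
w=cv2.imread('pics/wd.png');cv2.imwrite('pics/c20.png',cv2.resize(w[80:240,200:380],None,fx=4,fy=3.7,interpolation=cv2.INTER_NEAREST))
E
python3 go.py 0.59 -0.315 0.22 -168
```

```text
tcp [ 0.5901 -0.315   0.2173]
[ 248  107   83   91 4451] [286.9 153.1] c [ 0.5633 -0.3199] R 0.0399 res 0.0187
[ 507  205   51   35 1279] [534.5 224.5] c [0.5798 0.0677] R 0.0431 res 0.0224
t 35.95 tcp [ 0.5903 -0.3145  0.2176] rot [-1.8000e+02  2.0000e-02 -1.6789e+02] w 0.0438 F [ 0.3 -0.2 -0.1]
inc [0.0004, -0.0004, -0.0024] [-0.0, 0.0004, 0.0018] rows 0.0
```

View pics/c19.png

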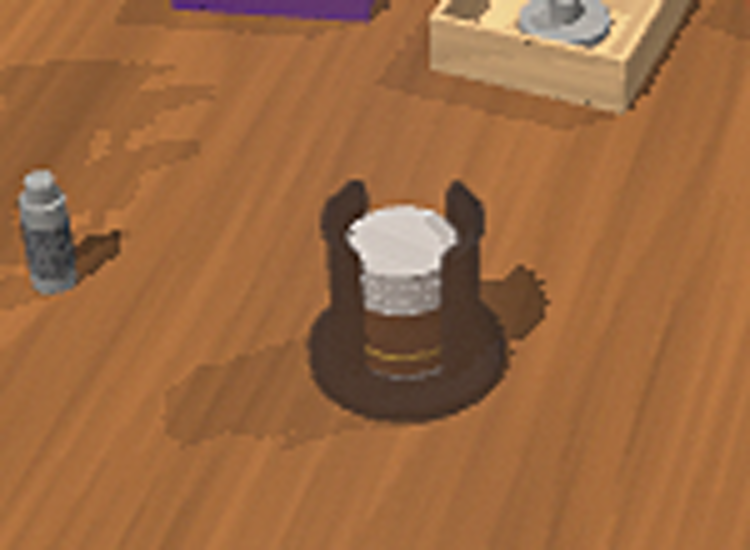

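View pics/c20.png

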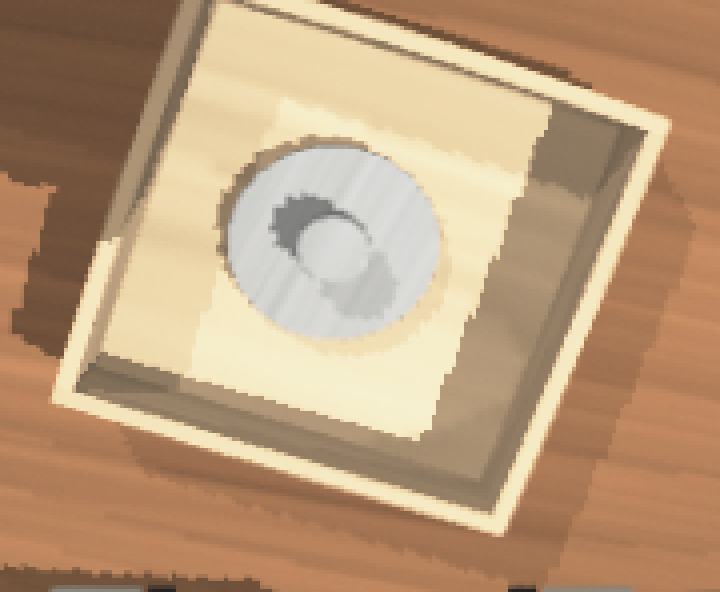

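View pics/wd.png

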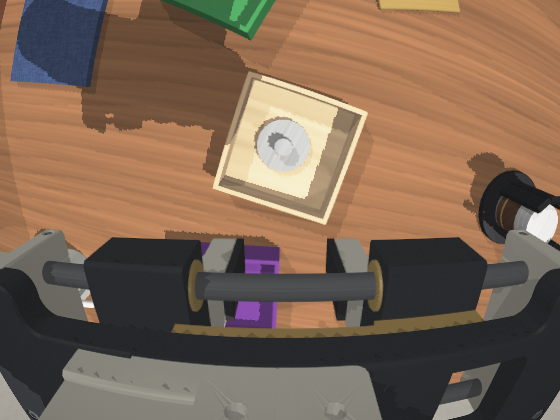

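Three spacers lie flat in the jig. The steel disc in the lower tray is boss up, with its plate at (283.6,145.3) px.

```bash
python3 - <<'E'
from h import *
ps=pose();w=cap('wrist');print(ps[1])
g=lambda u,v,z:wonz(w,(200+u/4,80+v/3.7),z,ps)
def circ(xa,xb,ya,yb,z):
    xm=(xa+xb)/2;ym=(ya+yb)/2
    P=[g(xa,ym,z),g(xb,ym,z),g(xm,ya,z),g(xm,yb,z)];print(sum(P)/4,np.linalg.norm(P[0]-P[1]),np.linalg.norm(P[2]-P[3]))
circ(228,441,143,340,.013);circ(297,369,215,283,.029)
a=cap('top','top20.png')
E
python3 go.py 0.56 -0.32 0.06 -168
```

```text
[ 0.59033576 -0.31454789  0.21759352]
[ 0.55718336 -0.32331215  0.013     ] 0.05960460886172019 0.06028252337255112
[ 0.55757784 -0.3235636   0.029     ] 0.019243426849846423 0.01987843034528829
t 36.05 tcp [ 0.5904 -0.3147  0.2177] rot [-1.7999e+02  3.0000e-02 -1.6789e+02] w 0.0439 F [-0.8  0.4 -0.4]
inc [0.0309, 0.0012, 0.1577] [-0.0002, 0.0005, 0.0019] rows 3.2
```

View pics/top20.png

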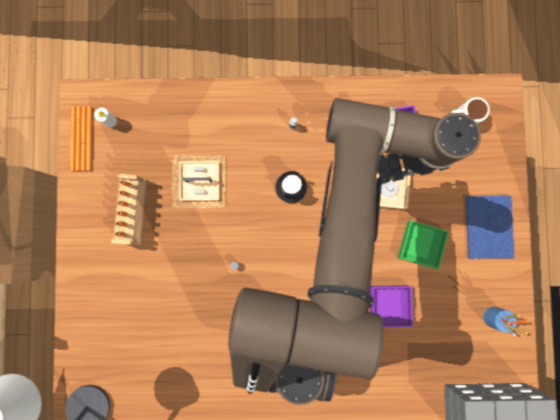

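```bash
python3 go.py 0.5574 -0.3234 0.016 -168
```

```text
t 36.05 tcp [ 0.5904 -0.3147  0.2177] rot [-1.7999e+02  3.0000e-02 -1.6789e+02] w 0.0439 F [-0.8  0.4 -0.4]
inc [0.0342, -0.0016, 0.2017] [-0.0002, 0.0005, 0.0019] rows 4.1
```

Call:
step_arm(
  increments=[
    [[0.02, -0.001, 0.03], [0, 0, 0.002], 0.5],
    [[0.034, -0.0015, 0.06], [0, 0, 0.002], 0.5],
    [[0.034, -0.0015, 0.1], [0, 0, 0.002], 0.5],
    [[0.034, -0.0015, 0.14], [0, 0, 0.002], 0.5],
    [[0.034, -0.0015, 0.17], [0, 0, 0.002], 0.5],
    [[0.034, -0.0015, 0.18], [0, 0, 0.002], 0.5],
    [[0.034, -0.0015, 0.18], [0, 0, 0.002], 0.5],
    [[0.034, -0.0015, 0.18], [0, 0, 0.002], 0.5],
  ],
)

```text
time_s: 36.85
tcp_pos: [0.5584, -0.3245, 0.0389]
eef_rot: [-179.9, 0.1, -168.0]
contact_force: [-0.2, 0.0, 0.5]
gripper_width: 0.0437
```

```bash
python3 go.py 0.5574 -0.3234 0.016 -168; python3 -c "
from h import *
w=cap('wrist','w21.png')"
```

```text
t 36.85 tcp [ 0.5584 -0.3245  0.0389] rot [-1.7993e+02  9.0000e-02 -1.6804e+02] w 0.0437 F [-0.2  0.   0.5]
inc [0.0008, 0.0013, 0.0229] [-0.0013, 0.0016, -0.0007] rows 0.5
```

View pics/w21.png

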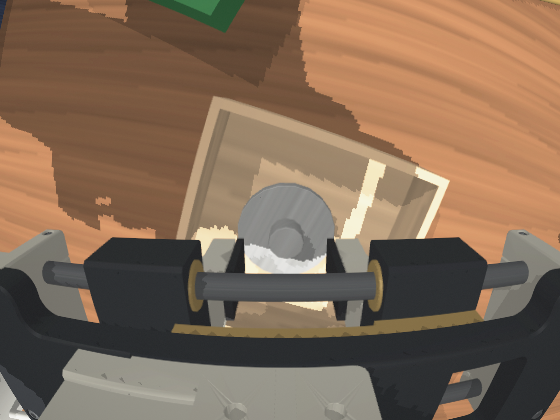

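Call:
step_arm(
  increments=[
    [[0.001, 0.001, 0.01], [0, 0, 0], 0.5],
    [[0.001, 0.001, 0.018], [0, 0, 0], 0.5],
    [[0.001, 0.001, 0.023], [0, 0, 0], 0.5],
    [[0.001, 0.001, 0.023], [0, 0, 0], 0.5],
    [[0.001, 0.001, 0.023], [0, 0, 0], 1],
    [[0.001, 0.001, 0.023], [0, 0, 0], 1],
    [[0.001, 0.001, 0.023], [0, 0, 0], 1],
    [[0.001, 0.001, 0.023], [0, 0, 0], 1],
    [[0.001, 0.001, 0.023], [0, 0, 0], 1],
    [[0.001, 0.001, 0.023], [0, 0, 0], 1],
  ],
  force=40,
)

```text
time_s: 37.9
tcp_pos: [0.556, -0.3236, 0.0143]
eef_rot: [-180.0, 0.0, -168.1]
contact_force: [0.9, -0.3, -0.1]
gripper_width: 0.0187
```

```bash
python3 go.py 0.565 0.006 0.17 -168
```

```text
t 37.9 tcp [ 0.556  -0.3236  0.0143] rot [-1.8000e+02  1.0000e-02 -1.6809e+02] w 0.0187 F [ 0.9 -0.3 -0.1]
inc [-0.0768, 0.3207, -0.1557] [-0.0001, 0.0001, -0.0016] rows 7.3
```

Call:
step_arm(
  increments=[
    [[0, 0, -0.01], [0, 0, 0], 1],
    [[0, 0, -0.04], [0, 0, 0], 1],
    [[0, 0, -0.08], [0, 0, 0], 1],
    [[0, 0, -0.12], [0, 0, 0], 1],
    [[0, 0, -0.15], [0, 0, 0], 1],
    [[0, 0, -0.155], [0, 0, 0], 1],
    [[0, 0, -0.155], [0, 0, 0], 1],
  ],
)

```text
time_s: 38.6
tcp_pos: [0.5565, -0.3236, 0.1712]
eef_rot: [-179.9, 0.2, -168.1]
contact_force: [-0.2, 0.4, -2.4]
gripper_width: 0.0188
```

```bash
python3 go.py 0.564 0.006 0.17 -168; python3 -c "
from h import *
w=cap('wrist','w22.png')"
```

```text
t 38.6 tcp [ 0.5565 -0.3236  0.1712] rot [-1.7994e+02  1.6000e-01 -1.6810e+02] w 0.0188 F [-0.2  0.4 -2.4]
inc [-0.0754, 0.321, 0.001] [-0.0011, 0.0027, -0.0017] rows 6.6
```

View pics/w22.png

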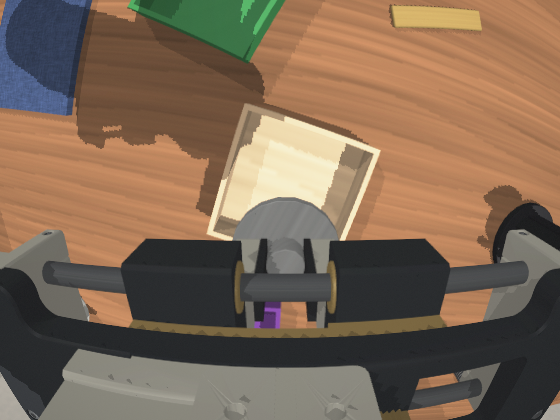

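The disc is held by its boss, level. I'll carry it to the jig.

Call:
step_arm(
  increments=[
    [[-0.008, 0.035, 0], [0, 0, -0.001], 1],
    [[-0.018, 0.075, 0], [0, 0, -0.001], 1],
    [[-0.028, 0.12, 0], [0, 0, -0.001], 1],
    [[-0.039, 0.165, 0], [0, 0, -0.001], 1],
    [[-0.05, 0.21, 0], [0, 0, -0.001], 1],
    [[-0.06, 0.255, 0], [0, 0, -0.001], 1],
    [[-0.069, 0.295, 0], [0, 0, -0.001], 1],
    [[-0.075, 0.321, 0], [0, 0, -0.001], 1],
    [[-0.075, 0.321, 0], [0, 0, -0.001], 1],
    [[-0.075, 0.321, 0], [0, 0, -0.001], 1],
  ],
)

```text
time_s: 39.65
tcp_pos: [0.5622, 0.0064, 0.1679]
eef_rot: [-180.0, -0.2, -167.9]
contact_force: [-0.1, -0.4, -2.8]
gripper_width: 0.0183
```

```bash
python3 - <<'E'
from h import *
r.capture('top');ps=pose();w=cap('wrist','w23.png')
cv2.imwrite('pics/c23.png',cv2.resize(w['color'][110:310,200:370,::-1],None,fx=4,fy=3,interpolation=cv2.INTER_CUBIC))
E
python3 go.py 0.564 0.006 0.12 -168
```

```text
t 39.75 tcp [0.5625 0.0053 0.1683] rot [-1.7999e+02 -1.1000e-01 -1.6806e+02] w 0.0187 F [ 0.2 -0.5 -1.2]
inc [-0.0017, 0.0004, 0.0483] [-0.0002, -0.002, -0.001] rows 1.0
```

View pics/c23.png

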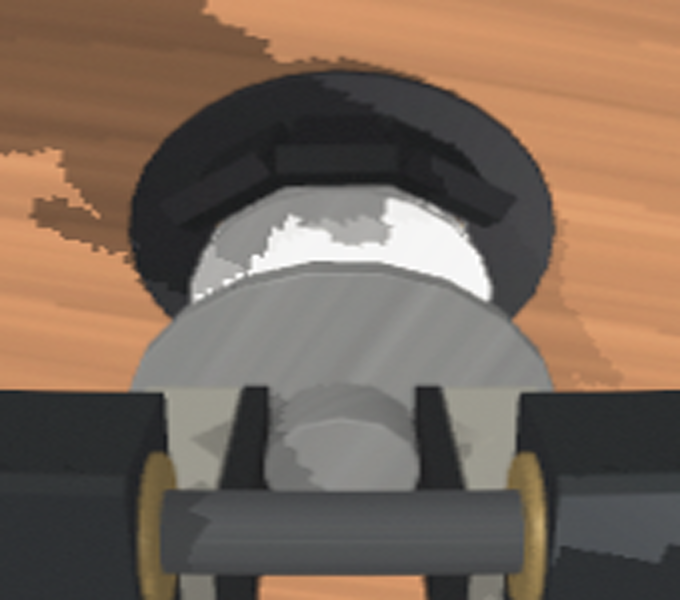

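Call:
step_arm(
  increments=[
    [[-0.0015, 0.0005, 0.02], [0, 0, 0], 1],
    [[-0.0015, 0.0005, 0.04], [0, 0, 0], 1],
    [[-0.0015, 0.0005, 0.052], [0, 0, 0], 1],
    [[-0.0015, 0.0005, 0.06], [0, 0, 0], 1],
    [[-0.0015, 0.0005, 0.065], [0, 0, 0], 1],
    [[-0.0015, 0.0005, 0.065], [0, 0, 0], 1],
    [[-0.0015, 0.0005, 0.065], [0, 0, 0], 1],
  ],
)

```text
time_s: 40.45
tcp_pos: [0.5649, 0.0068, 0.1048]
eef_rot: [-180.0, 0.0, -168.0]
contact_force: [-0.1, 0.4, -0.6]
gripper_width: 0.0187
```

```bash
python3 go.py 0.564 0.006 0.0915 -168
```

```text
t 40.45 tcp [0.5649 0.0068 0.1048] rot [-1.7999e+02  4.0000e-02 -1.6803e+02] w 0.0187 F [-0.1  0.4 -0.6]
inc [0.0011, -0.0006, 0.0133] [-0.0001, 0.0008, -0.0006] rows 0.3
```

Call:
step_arm(
  increments=[
    [[0.001, -0.0005, 0.003], [0, 0, 0], 1],
    [[0.001, -0.0005, 0.006], [0, 0, 0], 1],
    [[0.001, -0.0005, 0.009], [0, 0, 0], 1],
    [[0.001, -0.0005, 0.011], [0, 0, 0], 1],
    [[0.001, -0.0005, 0.012], [0, 0, 0], 1],
    [[0.001, -0.0005, 0.012], [0, 0, 0], 1],
  ],
)

```text
time_s: 41.05
tcp_pos: [0.5635, 0.0061, 0.0921]
eef_rot: [-180.0, -0.0, -168.0]
contact_force: [-1.1, 0.1, -0.6]
gripper_width: 0.0189
```

```bash
python3 go.py 0.564 0.006 0.0915 -168;python3 - <<'E'
from h import *
b=cap('side','side24.png')
cv2.imwrite('pics/c24.png',cv2.resize(b['color'][140:250,200:320,::-1],None,fx=5,fy=5,interpolation=cv2.INTER_CUBIC))
E
```

```text
t 41.05 tcp [0.5635 0.0061 0.0921] rot [-1.8000e+02 -2.0000e-02 -1.6803e+02] w 0.0189 F [-1.1  0.1 -0.6]
inc [-0.0004, -0.0002, 0.0006] [-0.0001, -0.0004, -0.0006] rows 0.0
```

View pics/c24.png

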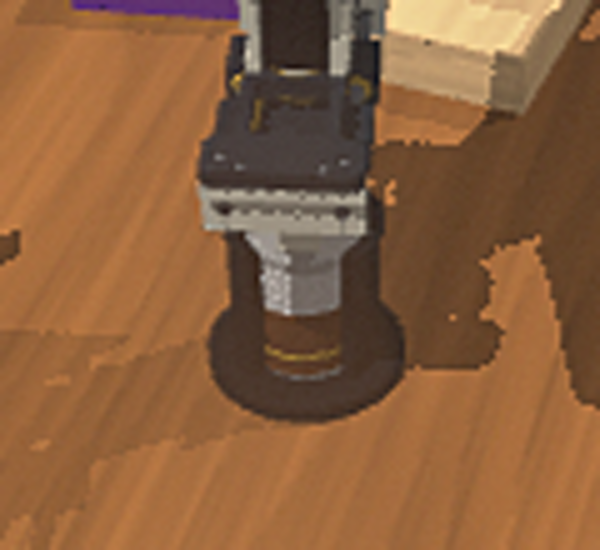

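Call:
step_arm(
  increments=[
    [[0, 0, 0.001], [0, 0, 0], 1],
    [[0, 0, 0.001], [0, 0, 0], 1],
    [[0, 0, 0.001], [0, 0, 0], 0.5],
    [[0, 0, 0.001], [0, 0, 0], 0.5],
    [[0, 0, 0.001], [0, 0, 0], 0.5],
    [[0, 0, 0.001], [0, 0, 0], 0.5],
    [[0, 0, -0.03], [0, 0, 0], 0.5],
    [[0, 0, -0.07], [0, 0, 0], 0.5],
    [[0, 0, -0.1], [0, 0, 0], 0.2],
    [[0, 0, -0.12], [0, 0, 0], 0],
  ],
)

```text
time_s: 42.1
tcp_pos: [0.5644, 0.0062, 0.2151]
eef_rot: [180.0, 0.2, -168.0]
contact_force: [0.9, 1.2, -0.7]
gripper_width: 0.0547
```

```bash
python3 go.py 0.6 0.012 0.22 -168
```

```text
t 42.1 tcp [0.5644 0.0062 0.2151] rot [ 180.      0.18 -168.02] w 0.0547 F [ 0.9  1.2 -0.7]
inc [-0.036, -0.0017, -0.0048] [0.0, 0.0031, -0.0004] rows 0.7
```

Call:
step_arm(
  increments=[
    [[-0.036, -0.002, -0.005], [0, 0, 0], 0],
    [[-0.036, -0.002, -0.005], [0, 0, 0], 0],
    [[-0.036, -0.002, -0.005], [0, 0, 0], 0],
    [[-0.036, -0.002, -0.005], [0, 0, 0], 0],
  ],
)

```text
time_s: 42.5
tcp_pos: [0.5985, 0.0114, 0.2166]
eef_rot: [180.0, -0.1, -168.0]
contact_force: [-0.6, 0.8, -0.0]
gripper_width: 0.0849
```

```bash
python3 - <<'E'
from h import *
b=cap('side','side25.png')
cv2.imwrite('pics/c25.png',cv2.resize(b['color'][140:250,200:320,::-1],None,fx=5,fy=5,interpolation=cv2.INTER_CUBIC))
w=cap('wrist','w25.png')
cv2.imwrite('pics/c26.png',cv2.resize(w['color'][80:230,200:370,::-1],None,fx=4,fy=4,interpolation=cv2.INTER_CUBIC))
E
python3 go.py 0.5885 0.316 0.22 -90
```

```text
t 42.6 tcp [0.5986 0.0114 0.2169] rot [-1.8000e+02 -5.0000e-02 -1.6804e+02] w 0.0871 F [ 0.  -0.5  0.3]
inc [-0.0533, 0.3001, -0.0031] [0.0005, -0.0007, -1.362] rows 9.1
```

View pics/c25.png

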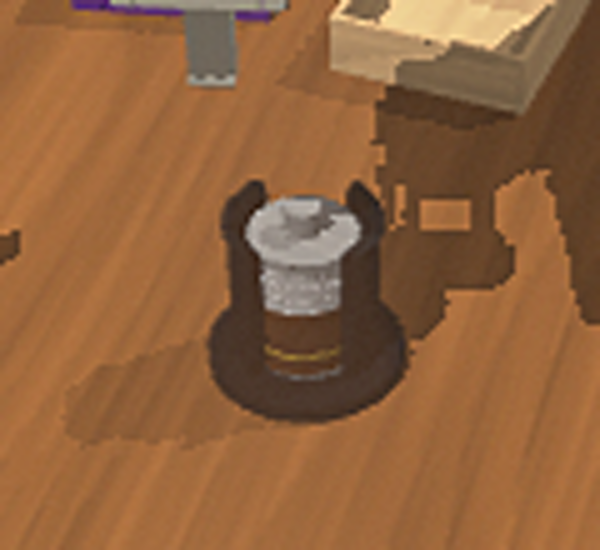

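View pics/c26.png

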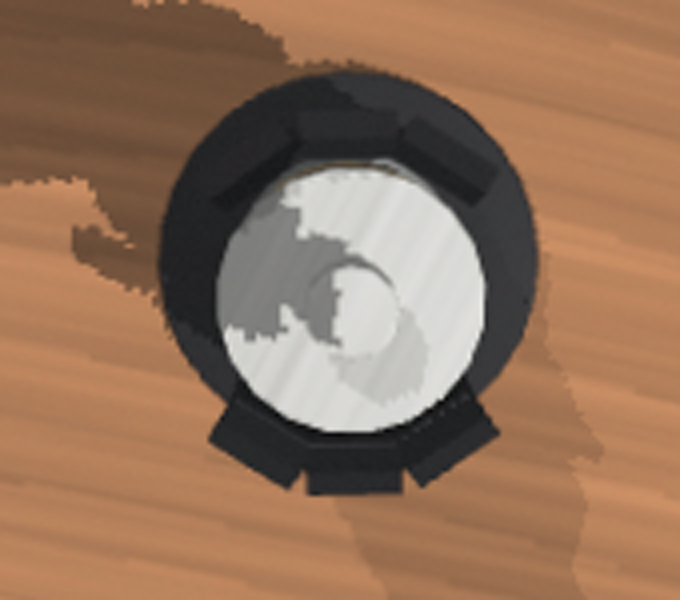

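Run:
```python
from h import *
ps=pose();w=cap('wrist')
g=lambda u,v,z:wonz(w,(200+u/4,80+v/4),z,ps)
for z in(.086,.09,.094,.098):
    P=[g(217,300,z),g(486,300,z),g(351,166,z),g(351,433,z)]
    print(z,(sum(P)/4).round(4),np.linalg.norm(P[0]-P[1]).round(4),np.linalg.norm(P[2]-P[3]).round(4))
    B=[g(332,310,z+.016),g(398,310,z+.016),g(360,265,z+.016),g(360,358,z+.016)]
    print('  boss',((B[0]+B[1])/2).round(4),((B[2]+B[3])/2).round(4))
b=cap('side')
t=np.linspace(0,6.28,60)
for z in (.082,.09,.094):
    C=proj(b,np.c_[.5648+.03*np.cos(t),.006+.03*np.sin(t),z+0*t]);C=(C-[200,140])*5
    print(z,'x',C[:,0].min().round(),C[:,0].max().round(),'y',C[:,1].min().round(),C[:,1].max().round())
C=proj(b,np.c_[.5648+.054*np.cos(t),.006+.054*np.sin(t),.012+0*t]);C=(C-[200,140])*5
print('base x',C[:,0].min(),C[:,0].max(),'y',C[:,1].min(),C[:,1].max())
```

```text
0.086 [0.5649 0.0068 0.086 ] 0.0604 0.0608
  boss [0.5641 0.0095 0.102 ] [0.5647 0.0085 0.102 ]
0.09 [0.5644 0.0067 0.09  ] 0.0596 0.0599
  boss [0.5636 0.0093 0.106 ] [0.5642 0.0083 0.106 ]
0.094 [0.5638 0.0065 0.094 ] 0.0587 0.0591
  boss [0.563  0.0091 0.11  ] [0.5636 0.0081 0.11  ]
0.098 [0.5633 0.0064 0.098 ] 0.0579 0.0583
  boss [0.5624 0.0089 0.114 ] [0.563 0.008 0.114]
0.082 x 242.0 356.0 y 201.0 273.0
0.09 x 242.0 356.0 y 189.0 261.0
0.094 x 242.0 356.0 y 184.0 255.0
base x 203.32845161708903 401.04288343262226 y 272.71041369699844 403.27032187581636
```

The size fit puts the plate top at about 0.088 m (0.090 expected) and the disc centred on the jig axis, so it is seated. Next is the upper tray.

Call:
step_arm(
  increments=[
    [[-0.006, 0.03, -0.003], [0, 0, -0.14], 0],
    [[-0.012, 0.065, -0.003], [0, 0, -0.28], 0],
    [[-0.018, 0.1, -0.003], [0, 0, -0.42], 0],
    [[-0.024, 0.135, -0.003], [0, 0, -0.56], 0],
    [[-0.03, 0.17, -0.003], [0, 0, -0.7], 0],
    [[-0.036, 0.205, -0.003], [0, 0, -0.84], 0],
    [[-0.042, 0.24, -0.003], [0, 0, -0.98], 0],
    [[-0.048, 0.27, -0.003], [0, 0, -1.12], 0],
    [[-0.053, 0.3, -0.003], [0, 0, -1.26], 0],
    [[-0.053, 0.3, -0.003], [0, 0, -1.362], 0],
  ],
)

```text
time_s: 43.7
tcp_pos: [0.5884, 0.3193, 0.2197]
eef_rot: [180.0, 0.0, -89.5]
contact_force: [0.7, -0.5, 0.4]
gripper_width: 0.0875
```

Call:
step_arm(
  increments=[
    [[0, 0, 0], [0, 0, 0], 0],
    [[0, 0, 0], [0, 0, 0], 0],
    [[0, 0, 0], [0, 0, 0], 0],
  ],
)

```text
time_s: 44.0
tcp_pos: [0.589, 0.3154, 0.2205]
eef_rot: [-180.0, 0.0, -90.2]
contact_force: [-0.1, -0.1, 0.4]
gripper_width: 0.088
```

```bash
python3 go.py 0.5885 0.316 0.085 -90;python3 - <<'E'
from h import *
w=cap('wrist','w27.png')
E
```

```text
t 44.0 tcp [0.589  0.3154 0.2205] rot [-1.7999e+02  1.0000e-02 -9.0180e+01] w 0.088 F [-0.1 -0.1  0.4]
inc [-0.0006, 0.0005, 0.1355] [-0.0001, 0.0001, -0.0031] rows 2.7
```

View pics/w27.png

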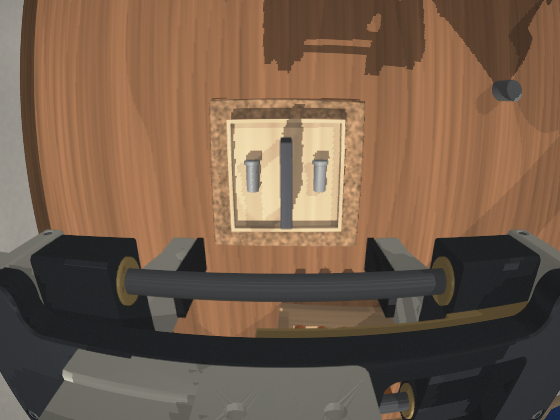

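The tray is unmoved and the bar is centred at px 286. I'll descend and grip.

Call:
step_arm(
  increments=[
    [[0, 0, 0.03], [0, 0, -0.002], 0],
    [[0, 0, 0.07], [0, 0, -0.002], 0],
    [[0, 0, 0.11], [0, 0, -0.002], 0],
    [[0, 0, 0.14], [0, 0, -0.002], 0],
    [[0, 0, 0.16], [0, 0, -0.002], 0],
    [[0, 0, 0.17], [0, 0, -0.002], 0],
    [[0, 0, 0.174], [0, 0, -0.002], 0],
    [[0, 0, 0.174], [0, 0, -0.002], 0],
    [[0, 0, 0.174], [0, 0, -0.002], 1],
    [[0, 0, 0.174], [0, 0, -0.002], 1],
  ],
  force=40,
)

```text
time_s: 45.05
tcp_pos: [0.5896, 0.3166, 0.0477]
eef_rot: [-179.9, 0.1, -89.9]
contact_force: [1.1, -0.6, 0.1]
gripper_width: 0.0773
```

Call:
step_arm(
  increments=[
    [[0, 0, 0], [0, 0, 0], 1],
    [[0, 0, 0], [0, 0, 0], 1],
    [[0, 0, 0], [0, 0, 0], 1],
    [[0, 0, 0], [0, 0, 0], 1],
    [[0, 0, 0], [0, 0, 0], 1],
    [[0, 0, 0], [0, 0, 0], 1],
    [[0, 0, 0], [0, 0, 0], 1],
    [[0, 0, 0], [0, 0, 0], 1],
    [[0, 0, 0], [0, 0, 0], 1],
    [[0, 0, 0], [0, 0, 0], 1],
  ],
)

```text
time_s: 46.05
tcp_pos: [0.5888, 0.316, 0.0462]
eef_rot: [180.0, -0.0, -89.9]
contact_force: [-0.7, -0.1, 0.3]
gripper_width: 0.0118
```

```bash
python3 go.py 0.5579 -0.3171 0.22 -96.2
```

```text
t 46.05 tcp [0.5888 0.316  0.0462] rot [179.99  -0.   -89.89] w 0.0118 F [-0.7 -0.1  0.3]
inc [0.6331, 0.0322, -0.1737] [0.0002, -0.0001, 0.1102] rows 13.1
```

Call:
step_arm(
  increments=[
    [[0, 0, -0.015], [0, 0, 0], 1],
    [[0, 0, -0.04], [0, 0, 0], 1],
    [[0, 0, -0.08], [0, 0, 0], 1],
    [[0, 0, -0.12], [0, 0, 0], 1],
    [[0, 0, -0.15], [0, 0, 0], 1],
    [[0, 0, -0.175], [0, 0, 0], 1],
    [[0, 0, -0.18], [0, 0, 0], 1],
  ],
)

```text
time_s: 46.75
tcp_pos: [0.5902, 0.3167, 0.2311]
eef_rot: [-179.7, 0.2, -89.9]
contact_force: [1.0, -0.6, -2.3]
gripper_width: 0.0113
```

```bash
python3 go.py 0.558 -0.316 0.225 -96.2
```

```text
t 46.75 tcp [0.5902 0.3167 0.2311] rot [-179.71    0.21  -89.87] w 0.0113 F [ 1.  -0.6 -2.3]
inc [0.6327, 0.0337, 0.0035] [-0.0049, 0.004, 0.1106] rows 12.7
```

Call:
step_arm(
  increments=[
    [[0.035, 0.002, 0], [0, 0, 0.01], 1],
    [[0.08, 0.004, 0], [0, 0, 0.02], 1],
    [[0.125, 0.006, 0], [0, 0, 0.03], 1],
    [[0.17, 0.009, 0], [0, 0, 0.04], 1],
    [[0.215, 0.011, 0], [0, 0, 0.05], 1],
    [[0.26, 0.014, 0], [0, 0, 0.06], 1],
    [[0.305, 0.016, 0], [0, 0, 0.07], 1],
    [[0.35, 0.018, 0], [0, 0, 0.08], 1],
    [[0.395, 0.021, 0], [0, 0, 0.09], 1],
    [[0.44, 0.023, 0], [0, 0, 0.1], 1],
  ],
)

```text
time_s: 47.75
tcp_pos: [0.5656, -0.1257, 0.2255]
eef_rot: [179.9, 0.0, -95.6]
contact_force: [1.7, -1.0, -2.8]
gripper_width: 0.0116
```

```bash
python3 go.py 0.558 -0.316 0.225 -96.2
```

```text
t 47.75 tcp [ 0.5656 -0.1257  0.2255] rot [ 1.7992e+02  1.0000e-02 -9.5640e+01] w 0.0116 F [ 1.7 -1.  -2.8]
inc [0.1902, -0.0111, 0.0005] [0.0014, 0.0002, 0.0098] rows 3.8
```

Call:
step_arm(
  increments=[
    [[0.045, -0.003, 0], [0, 0, 0.01], 1],
    [[0.09, -0.006, 0], [0, 0, 0.01], 1],
    [[0.135, -0.008, 0], [0, 0, 0.01], 1],
    [[0.17, -0.01, 0], [0, 0, 0.01], 1],
    [[0.19, -0.011, 0.02], [0, 0, 0.01], 1],
    [[0.19, -0.011, 0.06], [0, 0, 0.01], 1],
    [[0.19, -0.011, 0.1], [0, 0, 0.01], 1],
    [[0.19, -0.011, 0.12], [0, 0, 0.01], 1],
    [[0.19, -0.011, 0.12], [0, 0, 0.01], 1],
    [[0.19, -0.011, 0.12], [0, 0, 0.01], 1],
  ],
)

```text
time_s: 48.75
tcp_pos: [0.5591, -0.3143, 0.1063]
eef_rot: [179.9, -0.0, -96.2]
contact_force: [0.0, -0.0, -2.6]
gripper_width: 0.0116
```

```bash
python3 - <<'E'
from h import *
b=cap('side','side28.png')
cv2.imwrite('pics/c28.png',cv2.resize(b['color'][70:190,220:360,::-1],None,fx=5,fy=5,interpolation=cv2.INTER_CUBIC))
w=cap('wrist','w28.png')
E
python3 go.py 0.558 -0.316 0.077 -96.2
```

```text
t 48.85 tcp [ 0.5602 -0.3145  0.108 ] rot [-1.7986e+02 -4.0000e-02 -9.6160e+01] w 0.0118 F [-0.5 -0.1 -2.6]
inc [0.0017, 0.0021, 0.031] [-0.0024, -0.0007, 0.0007] rows 0.6
```

View pics/c28.png

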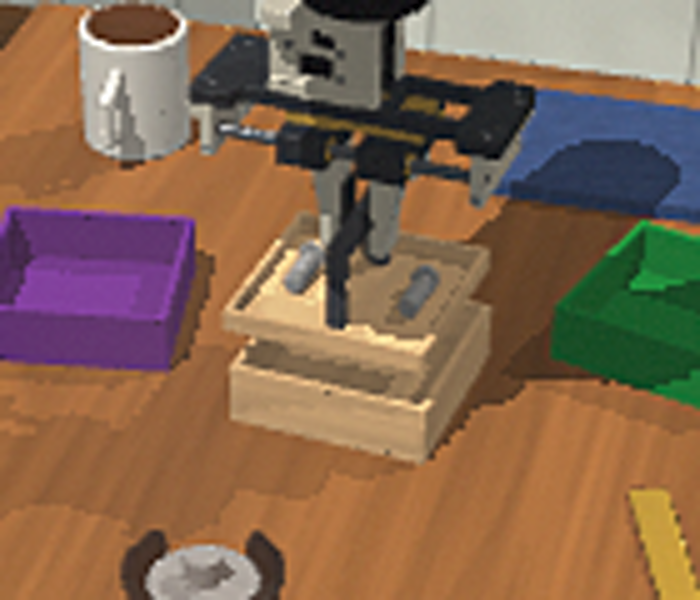

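View pics/w28.png

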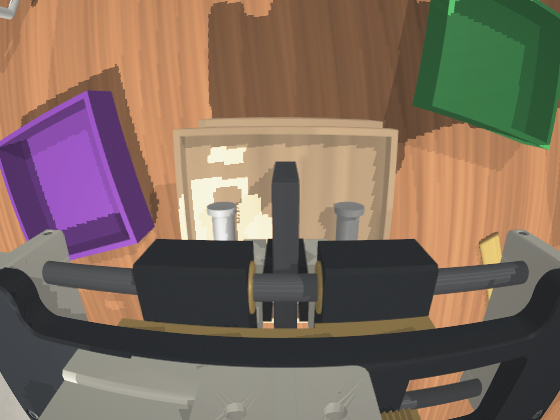

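Aligned and about 30 mm above the nest. I'll correct by about 2 mm and lower slowly.

Call:
step_arm(
  increments=[
    [[0.0015, 0.0015, 0.006], [0, 0, 0], 1],
    [[0.0015, 0.0015, 0.014], [0, 0, 0], 1],
    [[0.0015, 0.0015, 0.02], [0, 0, 0], 1],
    [[0.0015, 0.0015, 0.02], [0, 0, 0], 1],
    [[0.0015, 0.0015, 0.02], [0, 0, 0], 1],
  ],
)

```text
time_s: 49.35
tcp_pos: [0.5574, -0.3155, 0.0861]
eef_rot: [180.0, -0.0, -96.2]
contact_force: [-0.7, -0.4, -1.7]
gripper_width: 0.0114
```

```bash
python3 go.py 0.558 -0.316 0.077 -96.2
```

```text
t 49.35 tcp [ 0.5574 -0.3155  0.0861] rot [179.97  -0.   -96.18] w 0.0114 F [-0.7 -0.4 -1.7]
inc [0.0004, -0.0006, 0.0091] [0.0005, -0.0001, 0.0003] rows 0.2
```

Call:
step_arm(
  increments=[
    [[0.0005, -0.0005, 0.003], [0, 0, 0], 1],
    [[0.0005, -0.0005, 0.006], [0, 0, 0], 1],
    [[0.0005, -0.0005, 0.008], [0, 0, 0], 1],
    [[0.0005, -0.0005, 0.009], [0, 0, 0], 1],
    [[0.0005, -0.0005, 0.0095], [0, 0, 0], 1],
    [[0.0005, -0.0005, 0.0095], [0, 0, 0], 1],
  ],
)

```text
time_s: 49.95
tcp_pos: [0.5578, -0.316, 0.0772]
eef_rot: [180.0, -0.0, -96.2]
contact_force: [-2.1, 2.0, 3.6]
gripper_width: 0.0121
```

```bash
python3 go.py 0.558 -0.316 0.077 -96.2
```

```text
t 49.95 tcp [ 0.5578 -0.316   0.0772] rot [179.99  -0.   -96.18] w 0.0121 F [-2.1  2.   3.6]
inc [0.0, -0.0002, 0.0002] [0.0001, -0.0, 0.0004] rows 0.0
```

Seated: light contact at the expected height. I'll release and lift away.

Call:
step_arm(
  increments=[
    [[0, 0, 0], [0, 0, 0], 0],
    [[0, 0, 0], [0, 0, 0], 0],
    [[0, 0, 0], [0, 0, 0], 0],
    [[0, 0, 0], [0, 0, 0], 0],
    [[0, 0, 0], [0, 0, 0], 0],
    [[0, 0, 0], [0, 0, 0], 0],
    [[0, 0, -0.04], [0, 0, 0], 0],
    [[0, 0, -0.08], [0, 0, 0], 0],
    [[0, 0, -0.12], [0, 0, 0], 0],
    [[0, 0, -0.16], [0, 0, 0], 0],
  ],
)

```text
time_s: 50.95
tcp_pos: [0.5578, -0.316, 0.2385]
eef_rot: [-180.0, -0.0, -96.2]
contact_force: [0.9, -1.2, -0.4]
gripper_width: 0.0848
```

Call:
step_arm(
  increments=[
    [[0, 0, 0], [0, 0, 0], 0],
    [[0, 0, 0], [0, 0, 0], 0],
    [[0, 0, 0], [0, 0, 0], 0],
  ],
)

```text
time_s: 51.25
tcp_pos: [0.5574, -0.3157, 0.2357]
eef_rot: [179.9, 0.0, -96.2]
contact_force: [-0.3, -0.2, 0.0]
gripper_width: 0.0877
```

Run:
```python
from h import *
b=cap('side','side29.png')
ps=pose();w=cap('wrist','w29.png');a=cap('top','top29.png')
A=cv2.resize(b['color'][100:250,200:340,::-1],None,fx=4,fy=4,interpolation=cv2.INTER_CUBIC)
cv2.imwrite('pics/c29.png',A)
cv2.imwrite('pics/c30.png',cv2.resize(w['color'][105:255,205:355,::-1],None,fx=4,fy=4,interpolation=cv2.INTER_NEAREST));print(ps[1],r.get_state()['eef_rot'])
```

```text
[ 0.55730409 -0.31576214  0.23538039] [ 1.79873968e+02  2.12548202e-02 -9.61908112e+01]
```

View pics/c29.png

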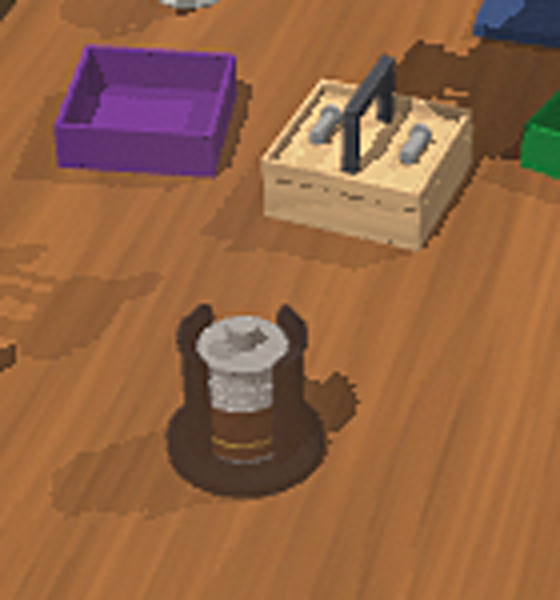

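View pics/c30.png

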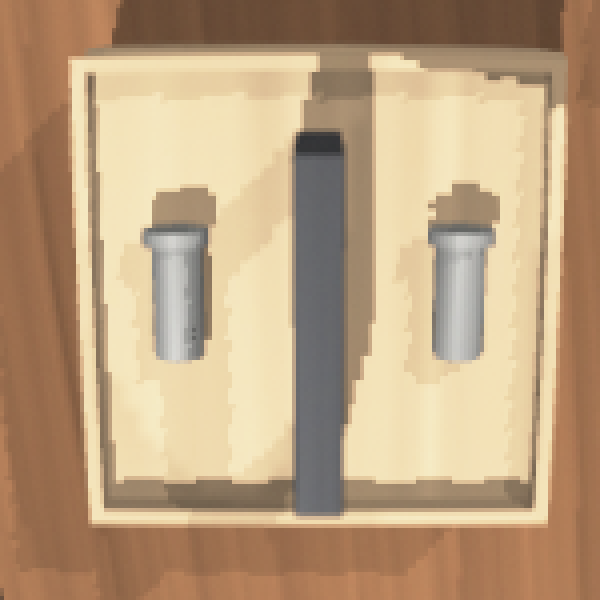

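View pics/top29.png

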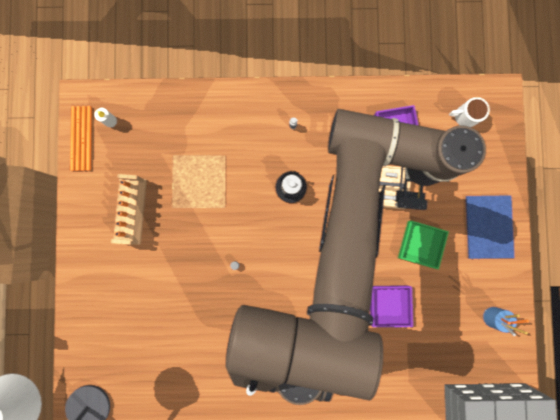

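The tray sits flush, the stack is intact, and no spacer is left on the table. I'll do one numeric check, then hand in.

Run:
```python
from h import *
ps=pose();w=cap('wrist')
C=np.array([wonz(w,(205+u/4,105+v/4),.054,ps) for u,v in [(70,57),(567,57),(547,522),(90,522)]])
print(C.mean(0).round(4),[np.linalg.norm(C[i]-C[i-1]).round(4) for i in range(4)],np.degrees(np.arctan2(*(C[2]-C[1])[1::-1])).round(2))
print(r.close_job())
```

```text
[ 0.5582 -0.317   0.054 ] [np.float64(0.1299), np.float64(0.1299), np.float64(0.13), np.float64(0.1301)] 83.83
the job is handed in; nothing more can be done
None
```

The pencil stand is built and the job is handed in at about 51 s of the 210 s limit. I saw no failed step, but the system reports no verdict.

**What I did:** I moved the upper tray to the cork mat and put the drum in the jig pocket. On it I stacked the three spacers found on the table, then the steel disc from the lower tray, boss up. The upper tray went back on the lower tray.

**Last checks:**
- **Upper tray:** its rim centre is within 1.5 mm of where it started (0.558, −0.317) and square to it within 0.1°. It looks flush in the side view.
- **Stack:** the disc is flat, boss up, and within about 1 mm of the jig axis. The fit put its top face near 88 mm, where 90 mm was expected, which is within measuring error.
- **Table:** no spacers are left on it, and the barrel rack, clutch housing and eraser plug look unmoved in the last top view. The arm hid the ruler there; it looked in place in an earlier view and the arm did not work near it.

**Disagreement:** the top camera's jig centre differed from the wrist camera's by about 4 mm in y. I used the wrist value, corrected by 1.5 mm at the jig, and every part went in without measurable side force.

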